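Stand the pouring flask on its side over the plate's fence and clip its lugs

TASK

Get the closed metal flask ready for pouring: push it against the near edge of the steel plate, tip it over that edge so that it lies on the plate on its side with its lugs pointing straight up, and push it back flush against the stop bar, pressing gently throughout and never ramming it. Then take the sprung clip off its stand by squeezing its tails, let it close over the lugs with one jaw on each side, and leave it there. Leave the other things on the bench where they are.

Things in the scene. Friction and masses are not known exactly. Their poses are not given: they have to be found in the camera images.
- flask: closed aluminium flask, loose block 95 (x) x 100 (y) x 80 mm (z), 0.7 to 0.95 kg, too wide to grasp. Origin: centre of its underside. Starts upright on the table, 10 to 40 mm short of the fence, up to 7 degrees askew; +x looks at the fence, the -x face (lugs, two dark dots) at the robot. Wanted: on its side, +x down, -x face on top, its z pointing away from the robot
- flask_center (a point): the middle of the flask's block, 40 mm above its origin along z. Pushed low (at the lugs) the flask slides with 4 to 8 N (so too on the plate, pushed below 60 mm; pushed higher there it may tip again); once it bears on the fence, pushed high (above 55 mm, over the lugs) it tips about the fence edge with 5 to 10 N and goes over by itself past about 60 degrees
- flask_lug (a point): the flask's lugs: together a flat tongue 6 mm thick (along the flask's z, 32 to 38 mm above the underside), 40 mm wide (y), standing out 20 mm from the middle of the -x face. This point is the middle of its outer edge, 67.5 mm from the flask's axis along -x
- plate: fixed steel pouring plate, 10 mm thick, 120 mm along its x (away from the robot), 250 mm along its y. Origin: on the table under the middle of its near edge, which is the fence; a dark stop bar, 22 mm high above the table, runs along its far edge (its near face at x = 120 mm); flush against it the flask has its middle at x = 80 mm
- fence (a point): middle of the plate's near top edge, 10 mm above the table, the edge to tip over; y runs along the edge, x points away from the robot onto the plate. If the flask's foot slips back as it tips, it can stay leaning on this edge, 10 to 30 degrees short of flat, until it is pushed farther onto the plate
- stand: fixed grey clip stand: base 70 x 100 x 14 mm and on it an upright steel strip 6 mm thick (along its x), 70 mm wide along y, its top edge 74 mm above the table. Origin on the table under its centre. It stands at the left or the right of the plate
- clip_grip (a point): sprung clip (50 g) like a big clothes-peg on the stand's strip, jaws down, opens along x, 20 mm wide (y). Point between the tails, 28 mm above the hinge pin, 10 mm below the tail ends, which are 41 mm apart outside; squeezed along x (4 to 8 N) they stop at about 19 mm, jaw tips then gape 20 mm (empty 4.5). Jaw tips 58 mm below this point, pads the lowest 14 mm; pin starts 10 mm above the strip
- clip_jaw_a: jaw and tail of the clip on the clip's +x side, origin on the hinge pin
- clip_jaw_b: jaw and tail of the clip on the clip's -x side, origin on the hinge pin
- pan: the loose black plastic working pan, open box 110 x 150 x 45 mm, origin under its centre; to be left alone
- model_a: a plaster dental model, 50 x 60 x 27 mm, on the table beside the flask, right of it, origin under its centre; to be left alone
- model_b: a plaster dental model, 50 x 60 x 27 mm, on the near left, origin under its centre; to be left alone
- bowl: dark rubber mixing bowl, 100 mm wide, 60 mm high, origin under its centre; to be left alone
- jar: amber glass jar, 56 mm wide, 70 mm high, origin under its centre; to be left alone
- spatula: hand spatula 180 mm long lying on the table, nearest the robot on the right, origin on its underside; to be left alone
- mug: white mug, 76 mm wide, 90 mm high, on the near left, origin under its centre; to be left alone
There are look-alikes about, which are no part of the job. What is shaped like the part that bears clip_grip but blue is not meant. Leave any orange look-alike of the flask alone.

How it is judged:
By the outcome, as a careful person would: the job done as asked, in the order asked, and still so for the second after the job is handed in, with the robot touching nothing.
It also fails if it takes over 72 s, if anything falls off the work surface, if the arm or the gripper's body presses on something with over 40 N, if the wrist force passes 120 N, or if a joint passes its speed limit or range.

ROBOT

A 7-joint arm with a two-finger parallel gripper is mounted at the origin on the work surface. World frame = base frame: x ahead of the robot, y to its left, z up, the work surface at z = 0. Lengths are in m, angles in rad, forces in N, time in s.
With the tool pointing down it reaches from about 0.4 to 0.85 m from the base axis. Payload 6.9 kg.
Tool frame: the origin (TCP) lies between the finger pads; the fingertips stand ctrl.nose_length ahead of it and the grasp point (between the pads) lies 11 mm behind it (ctrl.nose_length is the distance from the TCP to the fingertips, in m); x points along the fingers, z is the direction in which the jaws open and shut, and the axes are right-handed (so a half turn about x gives the same grasp; the last joint's range is limited). The gripper opens to 85 mm and grips with 20 to 120 N. Pads are 22 mm wide; open, the fingers measure 114 mm over their backs; the gripper's body (76 mm by 85 mm) begins 54 mm behind the grasp point. The pads swing forward as they close: fully open they stand 13 mm farther back than shut.
Start: joints at [-1.149, 0.507, -0.238, 1.5, 0.126, 1.149, -0.155], TCP at [0.195, 0.594, 0.239] pointing down, gripper open.
Joint ranges: [-3.08, 3.08], [-0.24, 2.05], [-1.43, 1.35], [0, 2.5], [-1.52, 4.66], [0.17, 1.96], [-2.89, 2.89]. Speed limits (rad/s): [2.39, 2.39, 3.14, 3.14, 3.14, 3.14, 3.14].

INTERFACE

Orientations are given as a unit quaternion [w, x, y, z].
In Python, from station import ctrl, cams, ticket gives the robot as it stands.
- The arm moves only by the tool carry_out, never from a script. Its argument "rows" is a list of rows, each a list of 3 entries, a list of its own where there are three numbers: the shift along the tool's x, y, z in cm, then the turn about the tool's x in rad, then the opening, from -1 (shut) to 1 (fully open). In form: [[[tx, ty, tz], turn, jaw], ...]. A call has 1 to 8 rows; each row shifts and turns the commanded pose from where the row before left it, along the tool's axes as they then stand; what a row does not reach is not made up. A row lasts 1/8 s, in which the tool goes at most 62.5 mm and 10.7 degrees, less where a joint would pass 70% of its speed; a pose out of reach is approached as far as the arm can. A call is refused whole if a number of a shift passes 6.25 or a number of a turn 0.188, either way. A call with a gripper value outside its range is refused whole. The fingers move at their own pace and stop on an object; the grip force is fixed at half the most. Time passes only in rows, so rows that do not move let the fingers close. It gives the time, the measured TCP pose, the force and the opening at its end, in the units of the state.
- ctrl.get_obs(): the state, without advancing time (a new reading comes with each control period).
- cams.grab_frame(name): name is "scene" or "top" or "wrist"; returns the picture (400x640x3 uint8, red, green, blue); there is no depth.
- cams.camera_info(name): a dict with "K" (3x3 intrinsics, pixels), "R" (3x3) and "t" (3): a world point X has camera coordinates R X + t. Camera axes: x right, y down, z forward; pixel columns grow to the right and rows downward; lengths in m; the calibration is good to about 2 mm. A picture is of the moment at which its call begins: read the wrist's pose just before it. camera_info takes no time and is no camera call; for the wrist camera it gives the pose at the moment of the call.
- ticket.sign_off(): hands the job in, once; it reports no verdict.
The state is a dict: "time": time; "joint_pos": joint angles; "dq": joint speeds; "joint_torque": joint torques, N m; "ee_pos": TCP position; "orientation": TCP orientation; "contact_force": force on the tool from outside, world axes, zero at the start; "moment": the same for the moment, N m; "width": finger opening in m.
Only numpy, scipy, OpenCV 4.12 (cv2) and the standard library are available. Lean on these libraries where they do the work, as an engineer would, in place of code of your own. Each camera call takes 0.05 s, during which the arm holds its last target.

## Working session

There is one attempt and no reset: what is moved stays moved. The work goes in short steps, Python scripts to look and compute and a tool call to move; the robot and the scene stay as the last step left them, time stands still between calls to the robot, and variables do not carry over. Pictures are saved under pics/ and viewed, and the job is handed in when it is done.

Besides the shell and the picture viewer there is one more tool, called after "Call:" as a command line: name --argument value ..., lists and objects as JSON in quotes. carry_out: Moves the arm, as the interface text tells. Its arguments: {"type":"object","properties":{"rows":{"type":"array","items":{"type":"array"}}},"required":["rows"]}

```bash
ls; mkdir -p pics
python3 - <<'E'
from station import ctrl,cams,ticket
import cv2
o=ctrl.get_obs(); print(o); print(ctrl.nose_length)
for n in("scene","top"):
    im=cams.grab_frame(n); cv2.imwrite(f"pics/{n}0.png",im[:,:,::-1]); print(n,cams.camera_info(n))
E
```

```text
pics
{'time': 0.0, 'joint_pos': array([-1.14850332,  0.50831381, -0.23753701,  1.50110827,  0.12567899,
        1.14889848, -0.15481269]), 'dq': array([ 0.00048708,  0.00099556, -0.00064482, -0.00159665,  0.0007242 ,
       -0.00092362,  0.00063955]), 'joint_torque': array([-6.56830216e-04, -6.20589781e+01, -2.18695544e+00, -2.49660927e+01,
        1.26341902e-02,  1.20936858e-02,  8.25105957e-06]), 'ee_pos': array([0.19461288, 0.59342643, 0.23845348]), 'orientation': array([ 0.5721106 , -0.4152378 ,  0.57310383,  0.41451059]), 'contact_force': array([0.89282163, 0.58837887, 0.26362655]), 'moment': array([0.05409902, 0.03164639, 0.00690102]), 'width': 0.08567598513062645}
0.008
scene {'K': array([[444.83272849,   0.        , 319.70632347],
       [  0.        , 444.83272849, 197.14565325],
       [  0.        ,   0.        ,   1.        ]]), 'R': array([[ 6.23099741e-01,  7.82142265e-01, -4.36437942e-04],
       [ 5.00617863e-01, -3.99249732e-01, -7.68102472e-01],
       [-6.00939654e-01,  4.78385963e-01, -6.40326794e-01]]), 't': array([-0.23856155, -0.18554217,  1.5963263 ])}
top {'K': array([[405.29566335,   0.        , 325.31560103],
       [  0.        , 405.29566335, 199.01717477],
       [  0.        ,   0.        ,   1.        ]]), 'R': array([[-0.0043469 , -0.99991099,  0.01261381],
       [-0.99790598,  0.00352345, -0.06458507],
       [ 0.06453488, -0.01286814, -0.99783248]]), 't': array([-0.05097792,  0.5022907 ,  1.33821962])}
```

View pics/scene0.png

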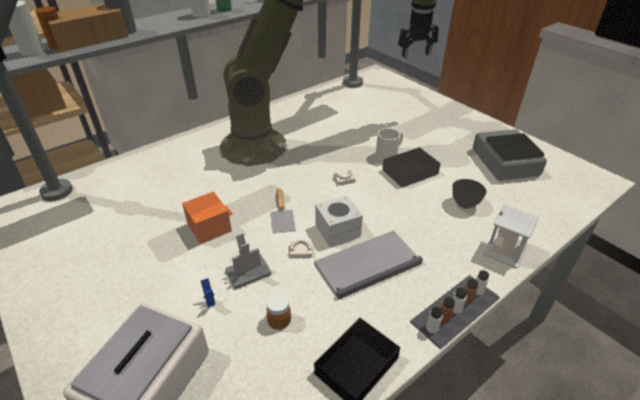

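View pics/top0.png

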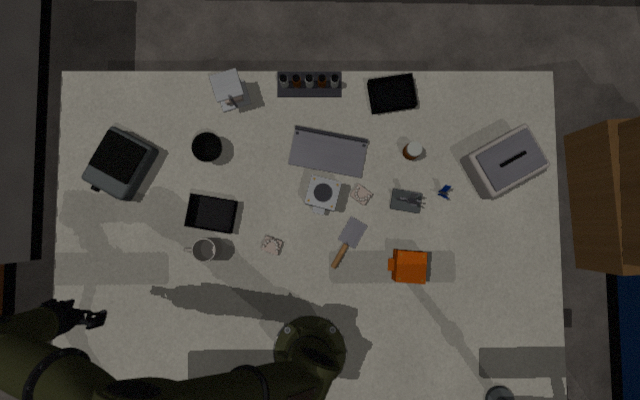

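The top view shows the flask at about (323,193), the plate at (329,152) and the stand with the clip at (407,200). Model_a is at (361,194) and the blue decoy clip at (445,191). Zooming in.

```bash
cat > h.py <<'E'
import numpy as np,cv2
from station import ctrl,cams,ticket
from scipy.spatial.transform import Rotation as Ro
def ray(n,u,v,ci=None):
    ci=ci or cams.camera_info(n)
    R,t,K=np.array(ci['R']),np.array(ci['t']),np.array(ci['K'])
    c=-R.T@t; d=R.T@np.linalg.inv(K)@np.array([u,v,1.]); return c,d
def pl(n,u,v,z,ci=None):
    c,d=ray(n,u,v,ci); return c+d*(z-c[2])/d[2]
def proj(n,X,ci=None):
    ci=ci or cams.camera_info(n)
    p=np.array(ci['K'])@(np.array(ci['R'])@np.array(X,float)+np.array(ci['t'])); return p[:2]/p[2]
def tri(n1,p1,n2,p2):
    c,d=ray(n1,*p1);e,f=ray(n2,*p2)
    A=np.c_[d,-f];s=np.linalg.lstsq(A,e-c,rcond=None)[0]
    a,b=c+d*s[0],e+f*s[1];return (a+b)/2,np.linalg.norm(a-b)
def crop(src,x,y,w,h,k,out):
    im=cv2.imread(src) if isinstance(src,str) else src[:,:,::-1]
    c=cv2.resize(im[y:y+h,x:x+w],None,fx=k,fy=k,interpolation=cv2.INTER_CUBIC); cv2.imwrite(out,c)
def pose():
    o=ctrl.get_obs();R=Ro.from_quat(np.roll(o['orientation'],-1)).as_matrix()
    return o,R
E
python3 - <<'E'
from h import *
crop('pics/top0.png',280,115,100,110,5.4,'pics/c1.png')
crop('pics/top0.png',380,170,80,50,10,'pics/c2.png')
crop('pics/scene0.png',190,180,240,150,3.3,'pics/c3.png')
o,R=pose();print(R)
E
```

```text
[[-4.81841097e-04 -9.50230600e-01  3.11547068e-01]
 [-1.56044021e-03  3.11547439e-01  9.50229319e-01]
 [-9.99998666e-01 -2.82910363e-05 -1.63289440e-03]]
```

View pics/c1.png

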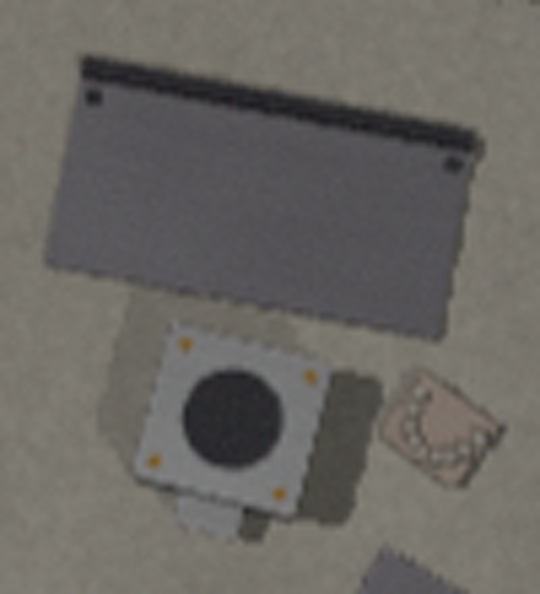

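View pics/c2.png

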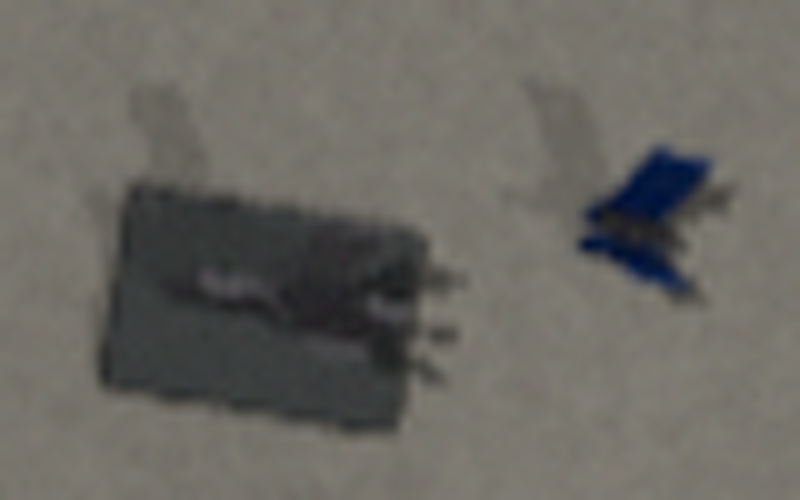

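View pics/c3.png

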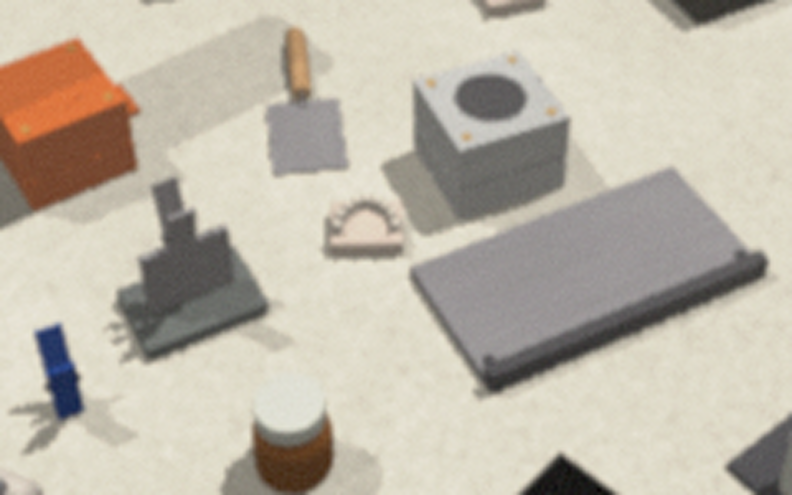

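Run:
```python
from h import *
k=5.4
def P(u,v,z,k=5.4,x0=280,y0=115): return pl('top',u/k+x0-.4,v/k+y0-.4,z)
print('plate near L,R',P(45,268,.01),P(443,340,.01),'far',P(80,60,.022),P(480,132,.022))
a,b=P(45,268,.01),P(443,340,.01); d=b-a;print(np.degrees(np.arctan2(d[0],-d[1])),(a+b)/2,np.linalg.norm(d))
c=[P(*q,.08) for q in((172,322),(330,375),(297,518),(137,485))]
for q in c:print(q)
print('flask c',np.mean(c,0)); 
for i in range(4):
  e=c[(i+1)%4]-c[i];print(np.linalg.norm(e),np.degrees(np.arctan2(e[1],e[0])))
dots=[P(*q,.08) for q in((186,344),(311,377),(280,494),(154,461))]
print('dots',np.mean(dots,0))
for i in range(4):
  e=dots[(i+1)%4]-dots[i];print(np.linalg.norm(e),np.degrees(np.arctan2(e[1],e[0])))
s=[P(*q,.014,10,380,170) for q in((130,185),(428,235),(398,432),(103,383))]
for q in s:print(q)
print('stand',np.mean(s,0))
for i in range(4):
  e=s[(i+1)%4]-s[i];print(np.linalg.norm(e),np.degrees(np.arctan2(e[1],e[0])))
for nm,q,z in(('modelA',(440,428),.027),):print(nm,P(*q,z))
print('modelA corners',[P(*q,.02).round(3) for q in((420,370),(505,430),(460,488),(382,435))])
print('jar',pl('top',413,148,.07),'orange',[pl('top',*q,.08).round(3) for q in((395,250),(427,250),(388,266))],'spat',pl('top',353,220,0))
```

```text
plate near L,R [0.62056358 0.07257458 0.01      ] [ 0.57462115 -0.1759246   0.01      ] far [0.7493192  0.05004022 0.022     ] [ 0.70351044 -0.19909805  0.022     ]
-10.474548318118158 [ 0.59759237 -0.05167501  0.01      ] 0.2527103998557401
[ 0.57755279 -0.00815633  0.08      ]
[ 0.54574679 -0.1015388   0.08      ]
[ 0.46119424 -0.08151358  0.08      ]
[0.48100549 0.01266093 0.08      ]
flask c [ 0.51637483 -0.04463695  0.08      ]
0.09865043283743326 -108.8088037522786
0.08689155778104833 166.67571449831743
0.09623576970678321 78.12005815732762
0.09876607954738569 -12.167674245062505
dots [ 0.51988598 -0.04390953  0.08      ]
0.0764931353473799 -105.03296217223499
0.0716952204183316 164.8706857890119
0.07678483709039984 75.09315487100952
0.0718653159075675 -15.361503519001902
[ 0.53823211 -0.27937195  0.014     ]
[ 0.5210361  -0.37953484  0.014     ]
[ 0.45484899 -0.36813337  0.014     ]
[ 0.47165878 -0.26929915  0.014     ]
stand [ 0.496444   -0.32408482  0.014     ]
0.10162828610756681 -99.74159800615448
0.06716194340930702 170.22607918864603
0.10025353817937543 80.34746068424114
0.06733103888623282 -8.603811227345679
modelA [ 0.51816816 -0.17176663  0.027     ]
modelA corners [array([ 0.555, -0.16 ,  0.02 ]), array([ 0.517, -0.213,  0.02 ]), array([ 0.482, -0.184,  0.02 ]), array([ 0.514, -0.137,  0.02 ])]
jar [ 0.66356503 -0.33762204  0.07      ] orange [array([ 0.335, -0.272,  0.08 ]), array([ 0.335, -0.374,  0.08 ]), array([ 0.285, -0.249,  0.08 ])] spat [ 0.43185732 -0.14630981  0.        ]
```

Call:
carry_out --rows '[[[0,0,0],-0.137,0.4],[[0,-4.5,-2],0,0.4],[[0,-4.5,-2],0,0.4],[[0,-4.5,-2],0,0.4],[[0,-4.5,-2],0,0.4],[[0,-4.5,-2],0,0.4],[[0,-4.5,-3],0,0.4],[[0,-3,-4],0,0.4]]'

```text
time: 1.1
ee_pos: [0.4612, 0.3713, 0.2384]
orientation: [0.543, -0.453, 0.543, 0.453]
contact_force: [0.3, 0.2, 0.2]
width: 0.0598
```

Call:
carry_out --rows '[[[0,-1,-4.5],0,0.4],[[0,0,-4.5],0,0.4],[[0,0,-4.5],0,0.4],[[0,0,-4.5],0,0.4],[[0,0,-4.5],0,0.4],[[0,0,-4.5],0,0.4],[[0,0,-4.5],0,0.4],[[0,0,-4.5],0,0.4]]'

```text
time: 2.1
ee_pos: [0.4043, 0.0156, 0.2392]
orientation: [0.543, -0.453, 0.543, 0.453]
contact_force: [0.5, 0.7, 0.4]
width: 0.0597
```

```bash
cat >> h.py <<'E'
F0=np.array([.5976,-.0517,0]);YAW=np.radians(-10.3)
def pc(X,F=F0,yaw=YAW):
    d=np.array(X)[:2]-F[:2];c,s=np.cos(yaw),np.sin(yaw);return np.array([c*d[0]+s*d[1],-s*d[0]+c*d[1]])
def rep():
    o,R=pose();p=o['ee_pos']
    print('t',round(o['time'],2),'p',p.round(4),'plate',pc(p).round(4),'zyaw',np.degrees(np.arctan2(R[1,2],R[0,2])).round(2),'F',o['contact_force'].round(1),'w',round(o['width'],4),'nose',ctrl.nose_length)
    return o,R
E
python3 - <<'E'
from h import *
rep()
im=cams.grab_frame('wrist');cv2.imwrite('pics/w1.png',im[:,:,::-1])
ci=cams.camera_info('wrist');print(ci)
im=cams.grab_frame('top');cv2.imwrite('pics/t1.png',im[:,:,::-1])
E
```

```text
t 2.1 p [0.4043 0.0156 0.2392] plate [-0.2022  0.0316] zyaw 79.7 F [0.5 0.7 0.4] w 0.0597 nose 0.008
{'K': array([[336.53809438,   0.        , 324.10282411],
       [  0.        , 336.53809438, 202.47114655],
       [  0.        ,   0.        ,   1.        ]]), 'R': array([[ 0.18512584,  0.98270846, -0.00353745],
       [ 0.94178095, -0.17638538,  0.28624612],
       [ 0.28067253, -0.05632306, -0.9581496 ]]), 't': array([-0.08262189, -0.41481294,  0.26609116])}
```

View pics/w1.png

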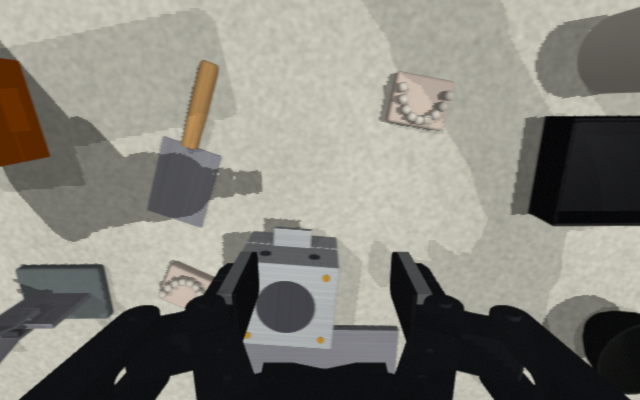

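The wrist view shows the flask with its lugs' outer edge at about (293,230) and gold dots at (326,278), (320,340) and (248,335). Spatula and model_a are clear to the left.

Run:
```python
from h import *
ci=cams.camera_info('wrist')
for n,q,z in(('d1',(326,278),.08),('d2',(320,340),.08),('d3',(248,335),.08),('lugL',(312,229),.038),('lugR',(274,227),.038),('plateR?',(397,326),.01)):
    X=pl('wrist',*q,z,ci);print(n,X.round(4),pc(X).round(4))
X=pl('wrist',326,278,.08,ci)-pl('wrist',320,340,.08,ci);print(np.degrees(np.arctan2(-X[1],-X[0])))
a=(pl('wrist',326,278,.08,ci)+pl('wrist',248,335,.08,ci))/2;print('c',a,pc(a))
print(-np.array(ci['R']).T@ci['t'])
```

```text
d1 [ 0.494  -0.0038  0.08  ] [-0.1105  0.0286]
d2 [ 0.5636 -0.0232  0.08  ] [-0.0386  0.0219]
d3 [ 0.5439 -0.0951  0.08  ] [-0.0451 -0.0523]
lugL [ 0.457  -0.0119  0.038 ] [-0.1454  0.014 ]
lugR [ 0.4473 -0.0512  0.038 ] [-0.1479 -0.0264]
plateR? [0.6161 0.0649 0.01  ] [-0.0026  0.118 ]
-15.575222608337084
c [ 0.51894479 -0.04948198  0.08      ] [-0.07778427 -0.01188145]
[0.33198735 0.02562882 0.37347016]
```

Call:
carry_out --rows '[[[0,0,-4],0,0.4],[[5,0,0],0,0.4],[[5,0,0],0,0.4],[[5,0,0],0,0.4],[[4,0,0],0,0.4],[[2,0,0],0,0.4],[[0,-1.5,0],0,0.4],[[0,-1.5,0],0,0.4]]'

```text
time: 3.2
ee_pos: [0.4294, -0.0276, 0.03]
orientation: [0.543, -0.453, 0.542, 0.453]
contact_force: [1.1, 0.6, 0.1]
width: 0.0599
```

Run:
```python
from h import *
rep()
im=cams.grab_frame('scene');crop(im,250,130,220,180,3.5,'pics/s2.png')
im=cams.grab_frame('wrist');cv2.imwrite('pics/w2.png',im[:,:,::-1])
```

```text
t 3.2 p [ 0.4294 -0.0276  0.03  ] plate [-0.1698 -0.0064] zyaw 79.72 F [1.1 0.6 0.1] w 0.0599 nose 0.008
```

View pics/s2.png

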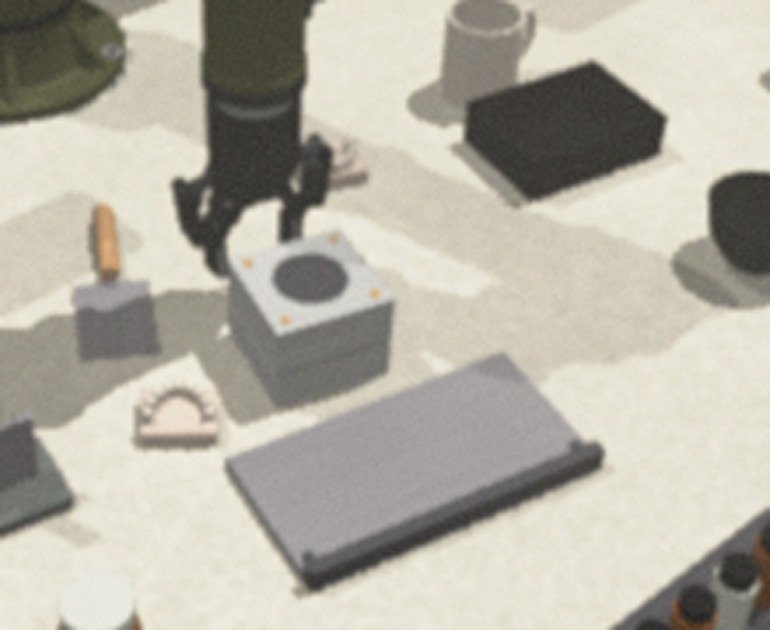

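View pics/w2.png

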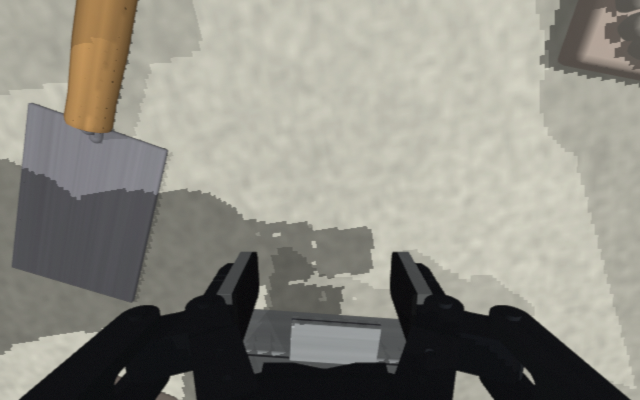

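Call:
carry_out --rows '[[[0,-1,0],0,0.4],[[0,-0.8,0],0,0.4],[[0,-0.5,0],0,0.4],[[0,-0.3,0],0,0.4],[[0,-0.3,0],0,0.4],[[0,-0.3,0],0,0.4],[[0,-0.3,0],0,0.4],[[0,-0.3,0],0,0.4]]'

```text
time: 4.3
ee_pos: [0.4642, -0.0347, 0.0291]
orientation: [0.543, -0.453, 0.543, 0.453]
contact_force: [-2.3, -0.8, -1.3]
width: 0.0596
```

Call:
carry_out --rows '[[[0,-0.3,0],0,0.4],[[0,-0.3,0],0,0.4],[[0,-0.3,0],0,0.4],[[0,-0.3,0],0,0.4]]'

```text
time: 4.8
ee_pos: [0.4767, -0.0366, 0.0292]
orientation: [0.543, -0.453, 0.543, 0.453]
contact_force: [-3.1, 0.7, -1.6]
width: 0.0599
```

Call:
carry_out --rows '[[[0,-0.3,0],0,0.4],[[0,-0.2,0],0,0.4],[[0,-0.2,0],0,0.4]]'

```text
time: 5.18
ee_pos: [0.4834, -0.038, 0.0293]
orientation: [0.543, -0.453, 0.543, 0.453]
contact_force: [-4.2, 0.2, -0.2]
width: 0.0601
```

Run:
```python
from h import *
rep()
im=cams.grab_frame('top');crop(im,280,115,100,110,5.4,'pics/t3.png')
```

```text
t 5.17 p [ 0.4834 -0.038   0.0293] plate [-0.1148 -0.0069] zyaw 79.7 F [-4.2  0.2 -0.2] w 0.0601 nose 0.008
```

View pics/t3.png

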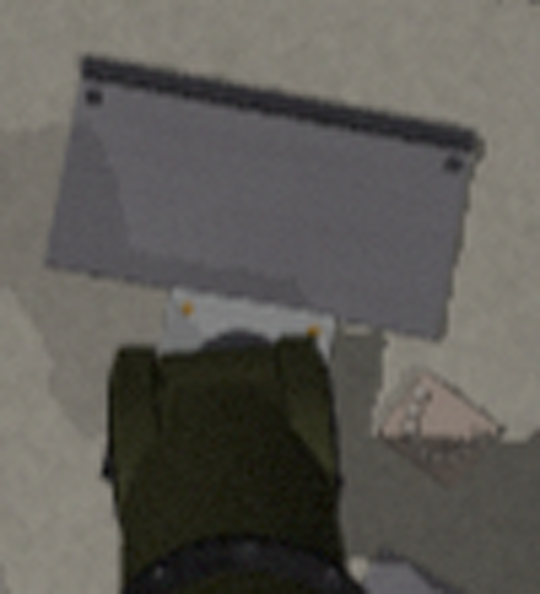

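The flask is now parallel to the plate, with its far edge almost at the fence (dots at (186,309) and (313,331) in the crop). I'll continue gently until the force rises.

Call:
carry_out --rows '[[[0,-0.2,0],0,0.4],[[0,-0.2,0],0,0.4],[[0,-0.2,0],0,0.4]]'

```text
time: 5.6
ee_pos: [0.4894, -0.039, 0.0293]
orientation: [0.543, -0.453, 0.543, 0.453]
contact_force: [-3.4, 0.2, -0.8]
width: 0.0601
```

Call:
carry_out --rows '[[[0,-0.15,0],0,0.4],[[0,-0.15,0],0,0.4]]'

```text
time: 5.85
ee_pos: [0.4907, -0.0393, 0.0291]
orientation: [0.542, -0.452, 0.544, 0.454]
contact_force: [-10.6, 2.6, 3.9]
width: 0.0599
```

Call:
carry_out --rows '[[[0,0.6,0],0,0.4],[[-2.2,0,0],0,0.4],[[-2.2,0,0],0,0.4],[[0,-0.2,0],0,0.4],[[0,-0.2,0],0,0.4],[[0,-0.2,0],0,0.4]]'

```text
time: 6.6
ee_pos: [0.4923, -0.0396, 0.0727]
orientation: [0.543, -0.453, 0.543, 0.453]
contact_force: [-0.2, -0.6, 0.1]
width: 0.0602
```

Call:
carry_out --rows '[[[-0.1,-0.2,0],0,0.4],[[-0.3,-0.3,0],0,0.4]]'

```text
time: 6.85
ee_pos: [0.4956, -0.0402, 0.0765]
orientation: [0.542, -0.452, 0.544, 0.454]
contact_force: [-4.5, 2.0, 0.2]
width: 0.0598
```

Run:
```python
from h import *
rep()
im=cams.grab_frame('scene');crop(im,250,130,220,180,3.5,'pics/s4.png')
```

```text
t 6.85 p [ 0.4956 -0.0402  0.0765] plate [-0.1024 -0.0069] zyaw 79.7 F [-4.5  2.   0.2] w 0.0598 nose 0.008
```

View pics/s4.png

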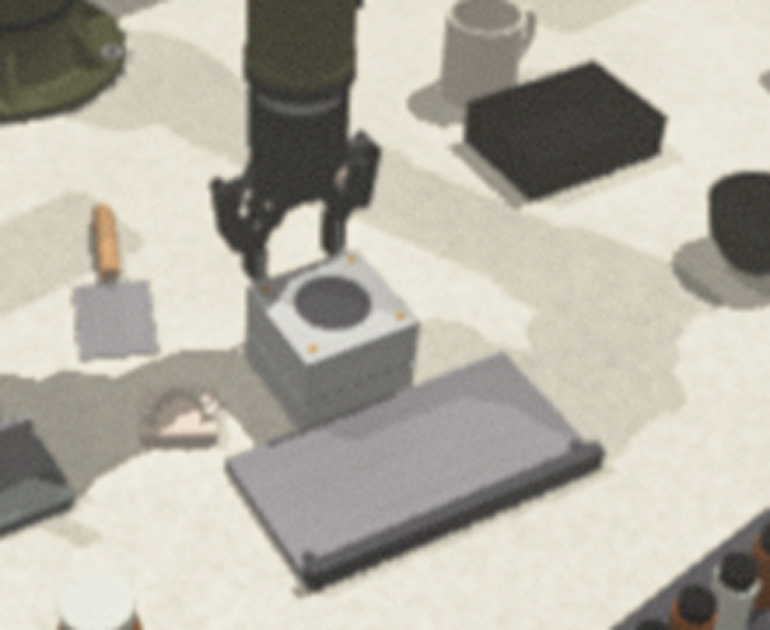

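The scene view shows the flask at the fence, with both fingertips on the robot-side face just below its top edge. Tipping has begun.

Call:
carry_out --rows '[[[-0.2,-0.3,0],0,0.4],[[-0.35,-0.3,0],0,0.4],[[-0.4,-0.35,0],0,0.4]]'

```text
time: 7.28
ee_pos: [0.5042, -0.0415, 0.0865]
orientation: [0.542, -0.452, 0.544, 0.454]
contact_force: [-5.7, 3.0, 2.7]
width: 0.0599
```

Run:
```python
from h import *
rep()
im=cams.grab_frame('scene');crop(im,250,130,220,180,3.5,'pics/s5.png')
```

```text
t 7.28 p [ 0.5042 -0.0415  0.0865] plate [-0.0937 -0.0066] zyaw 79.71 F [-5.7  3.   2.7] w 0.0599 nose 0.008
```

View pics/s5.png

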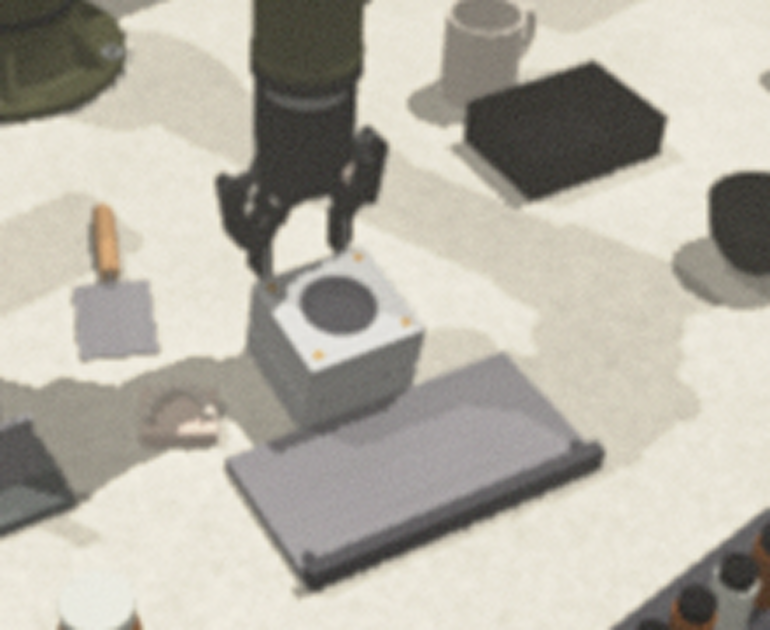

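Tilting cleanly, about 8° so far. I'll continue along the arc.

Call:
carry_out --rows '[[[-0.35,-0.4,0],0,0.4],[[-0.35,-0.4,0],0,0.4],[[-0.35,-0.4,0],0,0.4],[[-0.35,-0.45,0],0,0.4],[[-0.3,-0.45,0],0,0.4],[[-0.3,-0.45,0],0,0.4]]'

```text
time: 8.07
ee_pos: [0.5304, -0.0464, 0.1073]
orientation: [0.542, -0.452, 0.543, 0.454]
contact_force: [-5.9, 1.1, 6.1]
width: 0.0598
```

Run:
```python
from h import *
rep()
im=cams.grab_frame('scene');crop(im,250,130,220,180,3.5,'pics/s6.png')
```

```text
t 8.07 p [ 0.5304 -0.0464  0.1073] plate [-0.0671 -0.0068] zyaw 79.7 F [-5.9  1.1  6.1] w 0.0598 nose 0.008
```

View pics/s6.png

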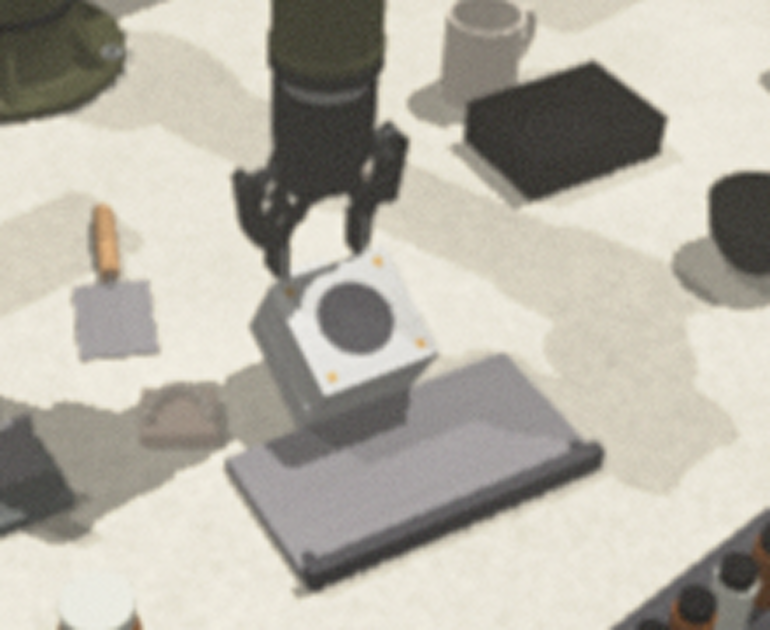

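Call:
carry_out --rows '[[[-0.25,-0.45,0],0,0.4],[[-0.25,-0.45,0],0,0.4],[[-0.2,-0.45,0],0,0.4],[[-0.2,-0.45,0],0,0.4],[[-0.2,-0.45,0],0,0.4],[[-0.15,-0.45,0],0,0.4],[[-0.15,-0.45,0],0,0.4],[[-0.1,-0.45,0],0,0.4]]'

```text
time: 9.12
ee_pos: [0.5674, -0.0533, 0.1218]
orientation: [0.543, -0.453, 0.543, 0.453]
contact_force: [-1.0, 0.1, -0.1]
width: 0.0603
```

Run:
```python
from h import *
rep()
im=cams.grab_frame('scene');crop(im,250,130,220,180,3.5,'pics/s7.png')
```

```text
t 9.12 p [ 0.5674 -0.0533  0.1218] plate [-0.0294 -0.0069] zyaw 79.69 F [-1.   0.1 -0.1] w 0.0603 nose 0.008
```

View pics/s7.png

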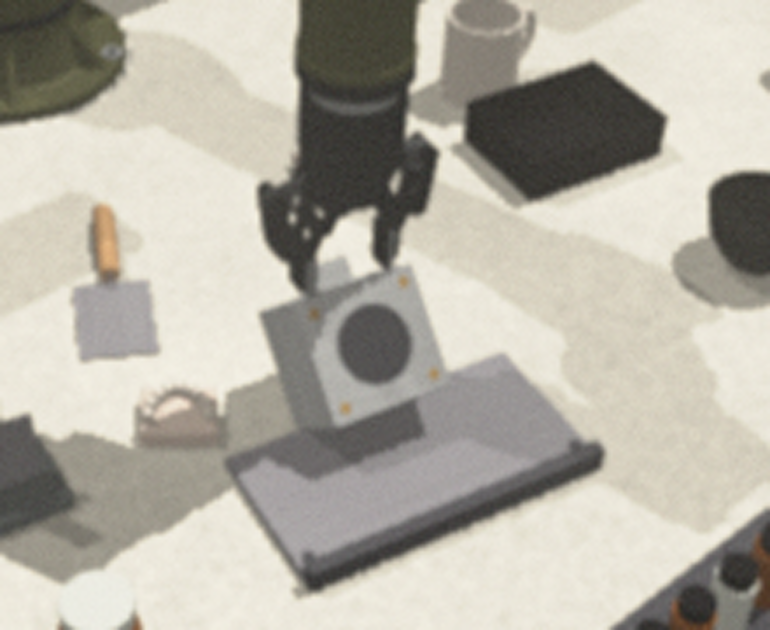

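About 60° now, with the lugs visible between the fingers at (335,270) in the crop. I'll nudge it on.

Call:
carry_out --rows '[[[-0.1,-0.45,0],0,0.4],[[0,-0.45,0],0,0.4],[[0,-0.3,0],0,0.4]]'

```text
time: 9.55
ee_pos: [0.5793, -0.0554, 0.1229]
orientation: [0.543, -0.453, 0.543, 0.453]
contact_force: [-0.3, 0.2, 2.1]
width: 0.0598
```

Run:
```python
from h import *
rep()
im=cams.grab_frame('scene');crop(im,250,130,220,180,3.5,'pics/s8.png')
```

```text
t 9.55 p [ 0.5793 -0.0554  0.1229] plate [-0.0173 -0.007 ] zyaw 79.69 F [-0.3  0.2  2.1] w 0.0598 nose 0.008
```

View pics/s8.png

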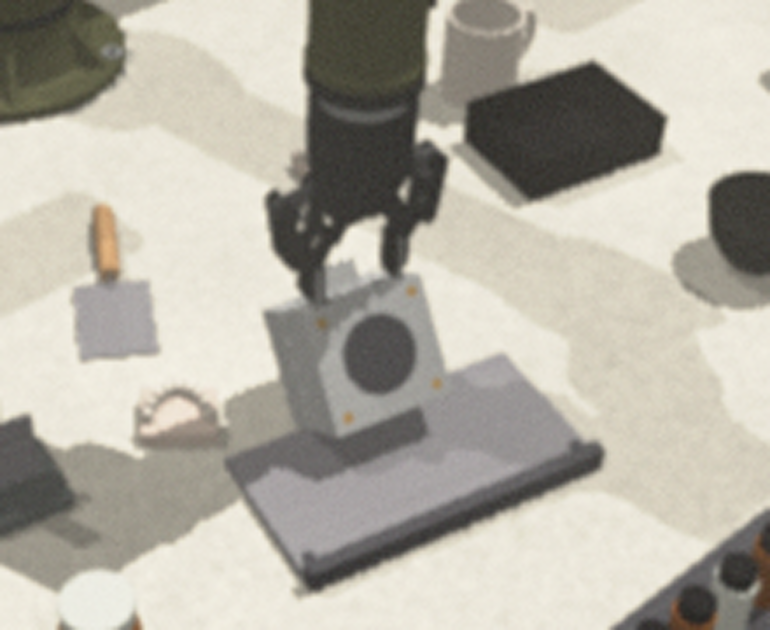

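Call:
carry_out --rows '[[[0,-0.4,0],0,0.4],[[0,-0.4,0],0,0.4],[[0,0,0],0,0.4]]'

```text
time: 9.98
ee_pos: [0.587, -0.0568, 0.1227]
orientation: [0.543, -0.453, 0.543, 0.453]
contact_force: [0.1, -0.4, 0.2]
width: 0.0596
```

Run:
```python
from h import *
rep()
im=cams.grab_frame('scene');crop(im,250,130,220,180,3.5,'pics/s9.png')
im=cams.grab_frame('wrist');cv2.imwrite('pics/w9.png',im[:,:,::-1])
```

```text
t 9.97 p [ 0.587  -0.0568  0.1227] plate [-0.0095 -0.0069] zyaw 79.69 F [ 0.1 -0.4  0.2] w 0.0596 nose 0.008
```

View pics/s9.png

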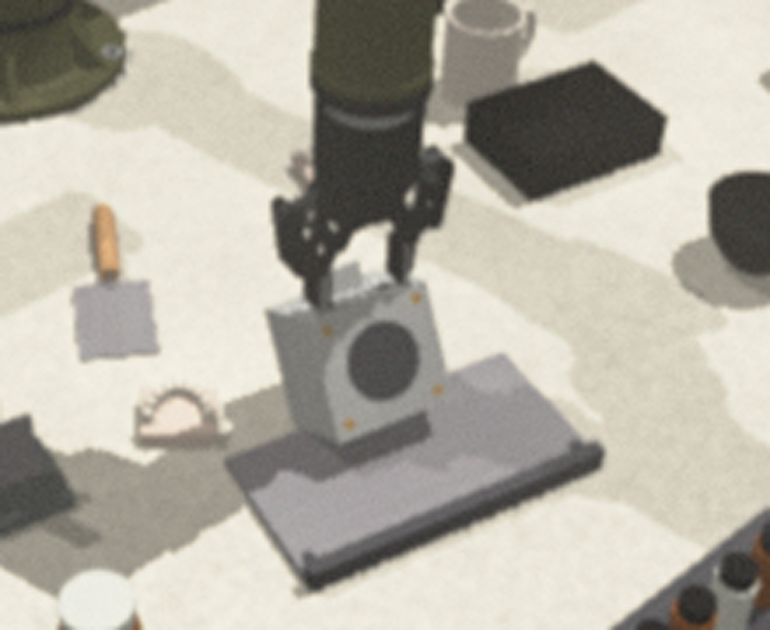

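View pics/w9.png

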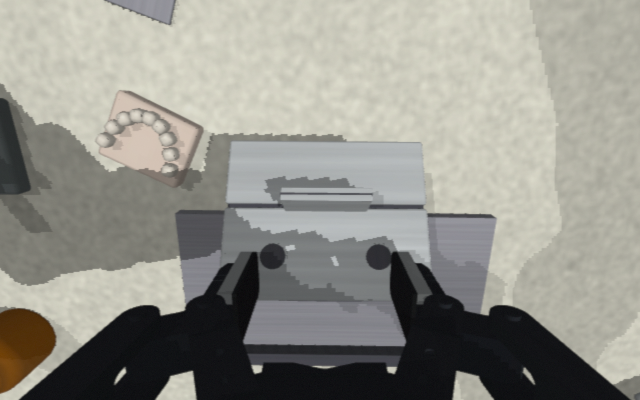

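The flask leans on the edge, short of flat: its foot slipped back. In the wrist view its near-upper edge is at row 143 and the lugs at rows 188–210. I'll measure it, then push its robot-facing underside onward.

Run:
```python
from h import *
ci=cams.camera_info('wrist')
for n,q,z in(('nearL',(422,143),.092),('nearR',(231,143),.092),('lugtip',(328,190),.120),('farL',(405,301),.112),('farR',(246,301),.112),('plateNL',(494,216),.01),('plateNR',(177,212),.01)):
    X=pl('wrist',*q,z,ci);print(n,X.round(4),pc(X).round(4))
```

```text
nearL [ 0.5423 -0.0009  0.092 ] [-0.0635  0.0401]
nearR [ 0.5257 -0.0922  0.092 ] [-0.0635 -0.0527]
lugtip [ 0.5501 -0.049   0.12  ] [-0.0472 -0.0059]
farL [ 0.6146 -0.0219  0.112 ] [0.0114 0.0324]
farR [ 0.6006 -0.099   0.112 ] [ 0.0114 -0.046 ]
plateNL [0.6221 0.0701 0.01  ] [0.0023 0.1242]
plateNR [ 0.5748 -0.1707  0.01  ] [-0.0011 -0.1212]
```

Call:
carry_out --rows '[[[-1.5,0,0],0,0.4],[[0,3,0],0,0.4],[[0,3,0],0,0.4],[[0,3.5,0],0,0.4],[[2.5,0.5,0],0,0.4],[[2.5,0,0],0,0.4],[[2.0,0,0],0,0.4],[[0,0,0],0,0.4]]'

```text
time: 11.08
ee_pos: [0.4879, -0.0388, 0.0676]
orientation: [0.542, -0.453, 0.543, 0.453]
contact_force: [-0.4, -0.2, 0.3]
width: 0.0598
```

Run:
```python
from h import *
rep()
im=cams.grab_frame('scene');crop(im,250,130,220,180,3.5,'pics/s10.png')
im=cams.grab_frame('wrist');cv2.imwrite('pics/w10.png',im[:,:,::-1])
```

```text
t 11.07 p [ 0.4879 -0.0388  0.0676] plate [-0.1102 -0.0069] zyaw 79.71 F [-0.4 -0.2  0.3] w 0.0598 nose 0.008
```

View pics/s10.png

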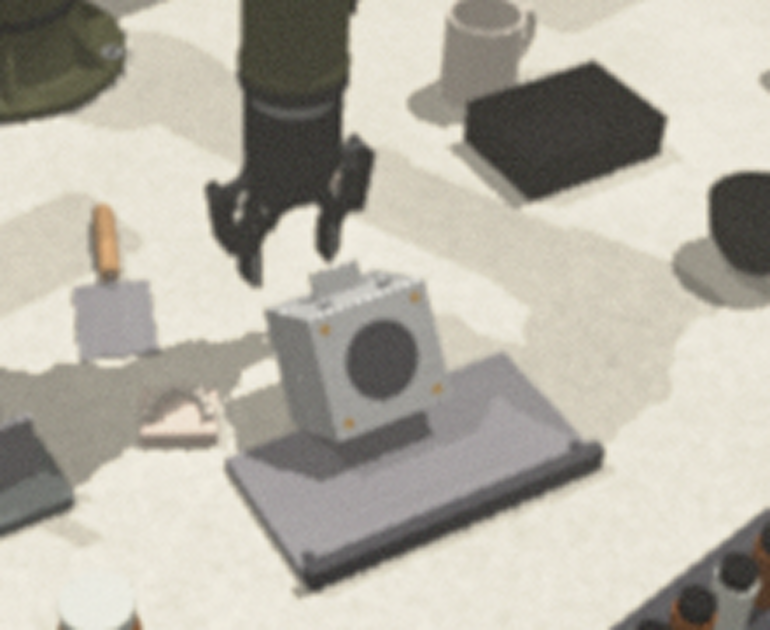

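View pics/w10.png

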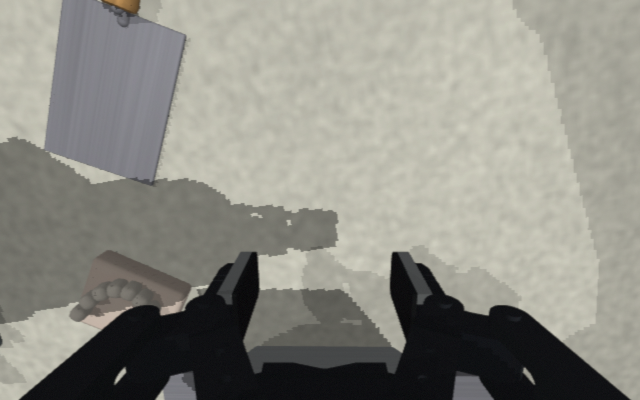

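Stable in its lean and clear behind. Pushing its underside forward slowly.

Call:
carry_out --rows '[[[0,-1,0],0,0.4],[[0,-1,0],0,0.4],[[0,-0.6,0],0,0.4],[[0,-0.3,0],0,0.4],[[0,-0.3,0],0,0.4],[[0,-0.3,0],0,0.4]]'

```text
time: 11.92
ee_pos: [0.5224, -0.0451, 0.0677]
orientation: [0.543, -0.453, 0.543, 0.453]
contact_force: [-2.1, -0.3, 1.3]
width: 0.0595
```

Call:
carry_out --rows '[[[0,-0.3,0],0,0.4],[[0,-0.3,0],0,0.4],[[0,-0.3,0],0,0.4],[[0,-0.3,0],0,0.4]]'

```text
time: 12.42
ee_pos: [0.535, -0.0473, 0.0678]
orientation: [0.543, -0.453, 0.543, 0.453]
contact_force: [0.6, -0.3, -0.8]
width: 0.0598
```

Call:
carry_out --rows '[[[0,-0.3,0],0,0.4],[[0,-0.3,0],0,0.4],[[0,-0.3,0],0,0.4]]'

```text
time: 12.8
ee_pos: [0.5436, -0.0489, 0.0678]
orientation: [0.543, -0.453, 0.543, 0.453]
contact_force: [0.1, 0.2, 0.9]
width: 0.0595
```

Run:
```python
from h import *
rep()
im=cams.grab_frame('scene');crop(im,250,130,220,180,3.5,'pics/s11.png')
```

```text
t 12.8 p [ 0.5436 -0.0489  0.0678] plate [-0.0536 -0.0069] zyaw 79.7 F [0.1 0.2 0.9] w 0.0595 nose 0.008
```

View pics/s11.png

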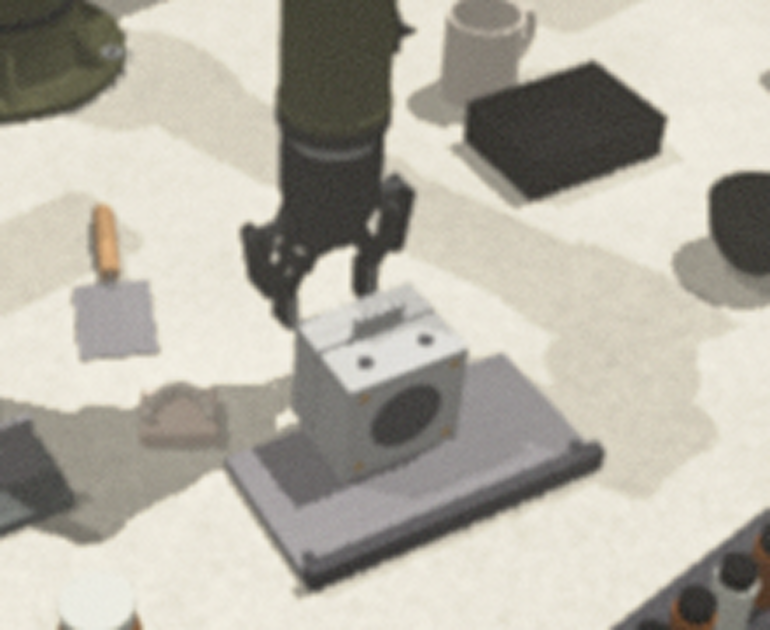

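The flask has gone flat on the plate with its lugs up. I'll lower slightly and push it back to the stop bar.

Call:
carry_out --rows '[[[0.4,0.2,0],0,0.4],[[0,-0.5,0],0,0.4],[[0,-0.5,0],0,0.4],[[0,-0.4,0],0,0.4],[[0,-0.3,0],0,0.4],[[0,-0.3,0],0,0.4],[[0,-0.3,0],0,0.4],[[0,-0.3,0],0,0.4]]'

```text
time: 13.85
ee_pos: [0.5667, -0.0532, 0.0637]
orientation: [0.543, -0.453, 0.543, 0.453]
contact_force: [-2.8, -0.3, 0.5]
width: 0.0598
```

Call:
carry_out --rows '[[[0,-0.3,0],0,0.4],[[0,-0.3,0],0,0.4],[[0,-0.3,0],0,0.4],[[0,-0.3,0],0,0.4],[[0,-0.3,0],0,0.4]]'

```text
time: 14.48
ee_pos: [0.5818, -0.0559, 0.0636]
orientation: [0.543, -0.453, 0.543, 0.453]
contact_force: [-4.6, 0.9, 1.2]
width: 0.0595
```

Run:
```python
from h import *
rep()
im=cams.grab_frame('scene');crop(im,250,130,220,180,3.5,'pics/s12.png')
```

```text
t 14.47 p [ 0.5818 -0.0559  0.0636] plate [-0.0148 -0.0069] zyaw 79.7 F [-4.6  0.9  1.2] w 0.0595 nose 0.008
```

View pics/s12.png

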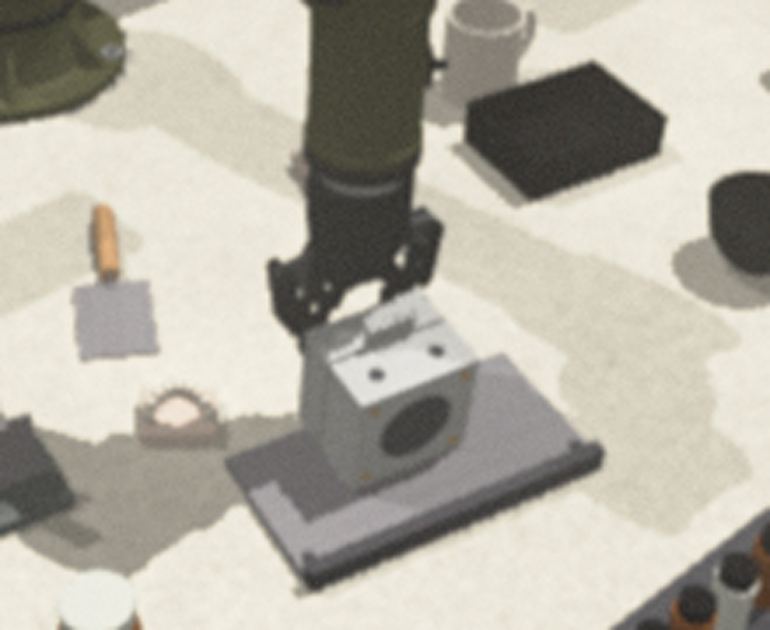

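Sliding steadily at about 4.5 N, and upright to the plate. About 43 mm is left to the bar.

Call:
carry_out --rows '[[[0,-0.3,0],0,0.4],[[0,-0.3,0],0,0.4],[[0,-0.3,0],0,0.4],[[0,-0.3,0],0,0.4],[[0,-0.3,0],0,0.4],[[0,-0.3,0],0,0.4],[[0,-0.3,0],0,0.4],[[0,-0.3,0],0,0.4]]'

```text
time: 15.52
ee_pos: [0.6056, -0.0602, 0.0638]
orientation: [0.543, -0.453, 0.543, 0.453]
contact_force: [-3.8, 1.0, -0.8]
width: 0.0597
```

Call:
carry_out --rows '[[[0,-0.3,0],0,0.4],[[0,-0.3,0],0,0.4],[[0,-0.3,0],0,0.4],[[0,-0.2,0],0,0.4]]'

```text
time: 16.02
ee_pos: [0.6164, -0.0621, 0.0638]
orientation: [0.543, -0.453, 0.543, 0.453]
contact_force: [-3.8, 0.3, -0.9]
width: 0.0597
```

Call:
carry_out --rows '[[[0,-0.2,0],0,0.4],[[0,-0.2,0],0,0.4]]'

```text
time: 16.27
ee_pos: [0.6202, -0.0628, 0.0638]
orientation: [0.543, -0.453, 0.543, 0.453]
contact_force: [-4.3, 0.7, -0.7]
width: 0.0599
```

Run:
```python
from h import *
rep()
im=cams.grab_frame('scene');crop(im,250,130,220,180,3.5,'pics/s13.png')
```

```text
t 16.27 p [ 0.6202 -0.0628  0.0638] plate [ 0.0242 -0.0069] zyaw 79.7 F [-4.3  0.7 -0.7] w 0.0599 nose 0.008
```

View pics/s13.png

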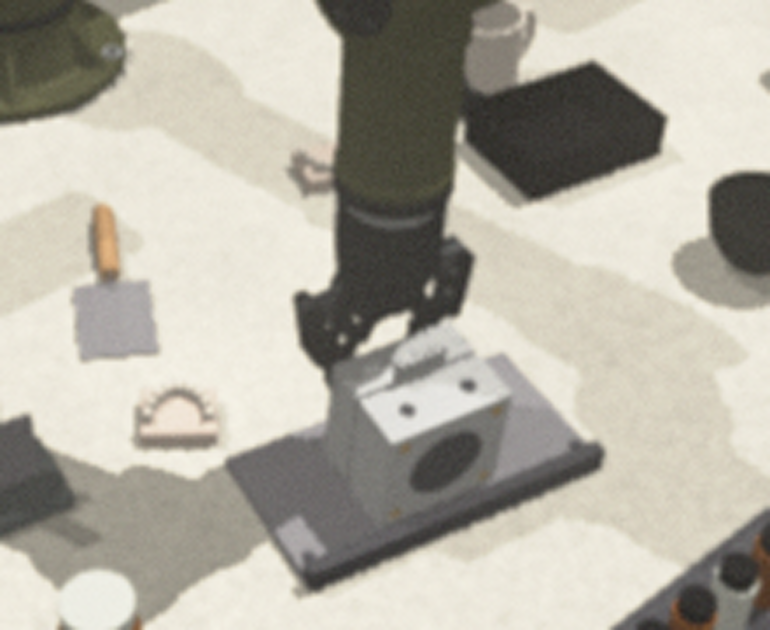

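Call:
carry_out --rows '[[[0,-0.2,0],0,0.4],[[0,-0.15,0],0,0.4]]'

```text
time: 16.58
ee_pos: [0.6237, -0.0635, 0.0638]
orientation: [0.543, -0.453, 0.543, 0.453]
contact_force: [-3.8, -0.0, -1.7]
width: 0.0598
```

Call:
carry_out --rows '[[[0,-0.15,0],0,0.4],[[0,-0.1,0],0,0.4]]'

```text
time: 16.82
ee_pos: [0.6261, -0.0639, 0.0638]
orientation: [0.543, -0.453, 0.543, 0.453]
contact_force: [-3.8, 0.8, 0.0]
width: 0.0599
```

Call:
carry_out --rows '[[[0,-0.15,0],0,0.4],[[0,-0.1,0],0,0.4]]'

```text
time: 17.08
ee_pos: [0.6286, -0.0644, 0.0638]
orientation: [0.543, -0.453, 0.543, 0.453]
contact_force: [-3.7, 0.3, -1.2]
width: 0.0598
```

Run:
```python
from h import *
rep()
im=cams.grab_frame('top');crop(im,280,115,100,80,7,'pics/t14.png')
```

```text
t 17.07 p [ 0.6286 -0.0644  0.0638] plate [ 0.0328 -0.0069] zyaw 79.7 F [-3.7  0.3 -1.2] w 0.0598 nose 0.008
```

View pics/t14.png

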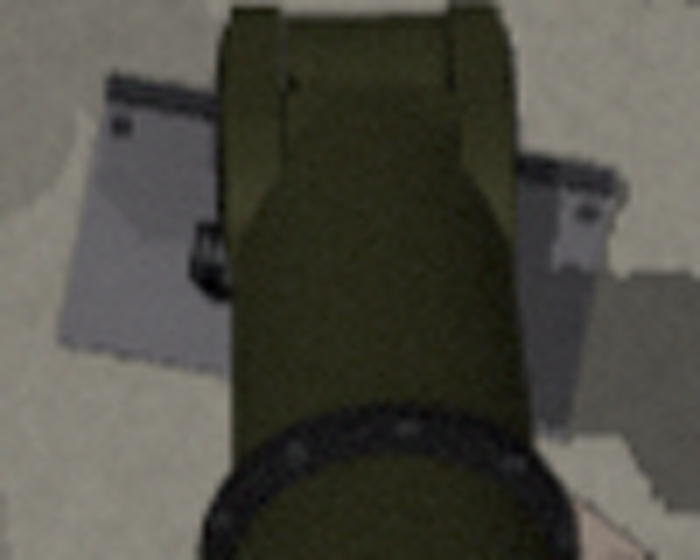

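Call:
carry_out --rows '[[[0,-0.15,0],0,0.4],[[0,-0.1,0],0,0.4]]'

```text
time: 17.38
ee_pos: [0.6291, -0.0643, 0.0639]
orientation: [0.542, -0.452, 0.544, 0.454]
contact_force: [-11.9, 3.1, 8.8]
width: 0.0598
```

Call:
carry_out --rows '[[[0,-0.1,0],0,0.4],[[0,-0.1,0],0,0.4]]'

```text
time: 17.62
ee_pos: [0.6294, -0.0644, 0.0639]
orientation: [0.541, -0.451, 0.545, 0.455]
contact_force: [-17.3, 4.0, 11.6]
width: 0.0598
```

The force rose and the motion stopped, so the flask is flush. I'll back off, rise and check.

Call:
carry_out --rows '[[[0,0.5,0],0,0.4],[[0,2,0],0,0.4],[[0,3,0],0,0.6],[[-5,3,0],0,0.8],[[-5,2,0],0,1],[[-5,1,-1],0,1],[[0,0,-2],0,1],[[0,0,0],0,1]]'

```text
time: 18.62
ee_pos: [0.5155, -0.0758, 0.215]
orientation: [0.544, -0.454, 0.543, 0.451]
contact_force: [0.0, -0.9, -0.6]
width: 0.0855
```

Run:
```python
from h import *
rep()
ci=cams.camera_info('wrist')
im=cams.grab_frame('wrist');cv2.imwrite('pics/w15.png',im[:,:,::-1])
np.save('ci15.npy',ci,allow_pickle=True)
im=cams.grab_frame('top');cv2.imwrite('pics/t15.png',im[:,:,::-1]);crop(im,280,115,100,80,7,'pics/t15c.png')
```

```text
t 18.62 p [ 0.5155 -0.0758  0.215 ] plate [-0.0765 -0.0384] zyaw 79.54 F [ 0.  -0.9 -0.6] w 0.0855 nose 0.008
```

View pics/w15.png

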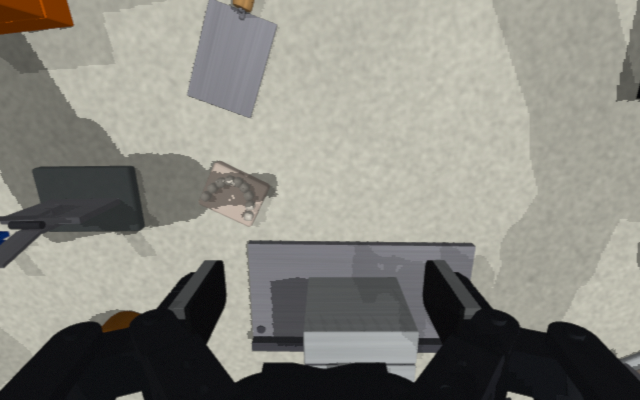

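View pics/t15c.png

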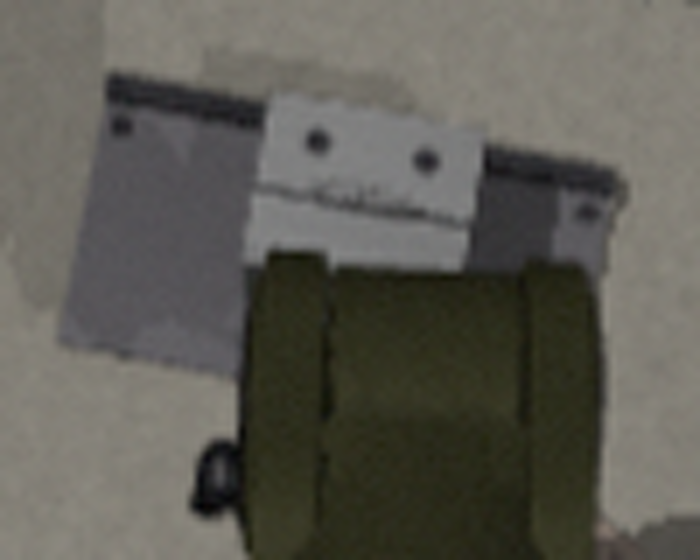

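The flask sits flush and parallel at the bar, with the lugs at about (370,200) in the crop. Next I'll measure the lugs and the clip.

Run:
```python
from h import *
o,R=rep();print(o['joint_pos'].round(2))
im=cams.grab_frame('scene');cv2.imwrite('pics/s15.png',im[:,:,::-1])
crop(im,210,220,80,60,10,'pics/s15c.png');crop(im,300,190,130,100,6,'pics/s15f.png')
t=cv2.imread('pics/t15.png');cv2.imwrite('pics/t15s.png',cv2.resize(t[180:220,380:460],None,fx=10,fy=10,interpolation=cv2.INTER_CUBIC))
def P(u,v,z,k=7,x0=280,y0=115): X=pl('top',u/k+x0-.43,v/k+y0-.43,z);return X,pc(X)
for n,q,z in(('farL',(270,95),.105),('farR',(488,130),.105),('dotL',(318,140),.105),('dotR',(426,160),.105),('seamL',(257,186),.105),('seamR',(470,222),.105),('lugL',(313,188),.125),('lugR',(424,210),.125)):
    print(n,*[a.round(4) for a in P(*q,z)])
```

```text
t 18.73 p [ 0.515  -0.0737  0.2137] plate [-0.0773 -0.0364] zyaw 79.68 F [0.  0.7 0.2] w 0.085 nose 0.008
[ 0.17  0.37 -0.1   1.82  0.04  0.96  1.44]
farL [ 0.7208 -0.0301  0.105 ] [0.1174 0.0433]
farR [ 0.7047 -0.1285  0.105 ] [ 0.1191 -0.0564]
dotL [ 0.7002 -0.0517  0.105 ] [0.101  0.0183]
dotR [ 0.691  -0.1004  0.105 ] [ 0.1006 -0.0312]
seamL [ 0.6793 -0.0241  0.105 ] [0.0754 0.0417]
seamR [ 0.6627 -0.12    0.105 ] [ 0.0763 -0.0556]
lugL [ 0.6742 -0.0491  0.125 ] [0.0749 0.0162]
lugR [ 0.6642 -0.0983  0.125 ] [ 0.0739 -0.0339]
```

View pics/s15c.png

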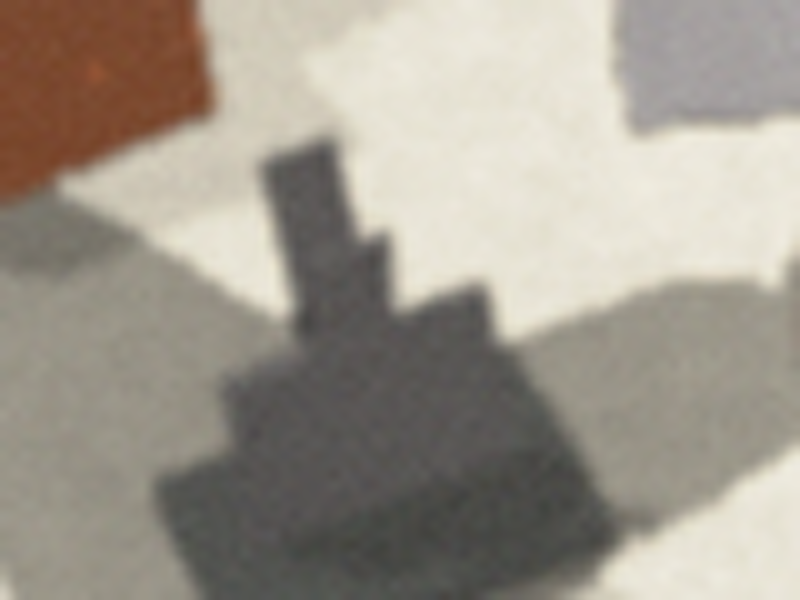

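View pics/t15s.png

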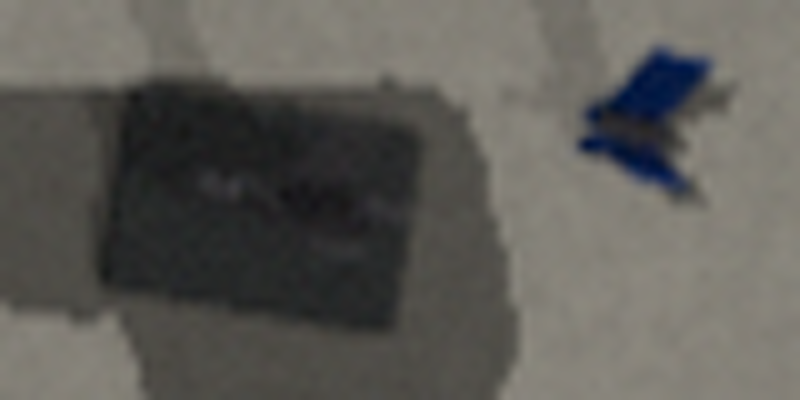

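View pics/s15f.png

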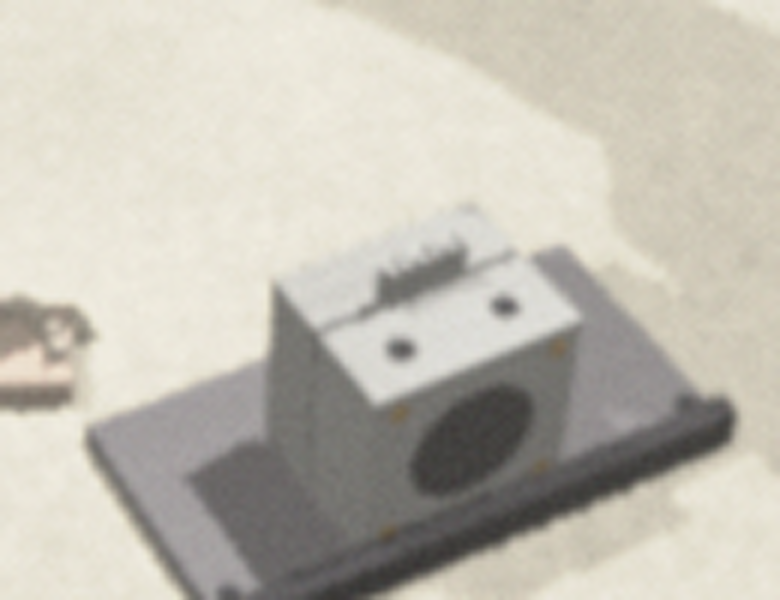

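Run:
```python
from h import *
for n,q in(('far',(300,149)),('near',(353,247)),('mean',(327,198)),('farR',(335,138)),('nearR',(388,236)),('farL',(265,160))):
    print(n,pl('scene',q[0]/10+210-.45,q[1]/10+220-.45,.122).round(4))
for n,q in(('stripR',(485,285)),('stripL',(225,380))): print(n,pl('scene',q[0]/10+210-.45,q[1]/10+220-.45,.074).round(4))
# top
for q in((455,278),(455,333),(440,375),(345,240),(345,350),(385,305)):
    print(q,pl('top',q[0]/10+380-.45,q[1]/10+170-.45,.122).round(4))
ci=np.load('ci15.npy',allow_pickle=True).item()
```

```text
far [ 0.4792 -0.3244  0.122 ]
near [ 0.5155 -0.3315  0.122 ]
mean [ 0.4977 -0.3279  0.122 ]
farR [ 0.4812 -0.3158  0.122 ]
nearR [ 0.5176 -0.3231  0.122 ]
farL [ 0.4772 -0.3329  0.122 ]
stripR [ 0.5039 -0.2924  0.074 ]
stripL [ 0.4914 -0.359   0.074 ]
(455, 278) [ 0.4993 -0.3601  0.122 ]
(455, 333) [ 0.4823 -0.3597  0.122 ]
(440, 375) [ 0.4693 -0.3548  0.122 ]
(345, 240) [ 0.5112 -0.3262  0.122 ]
(345, 350) [ 0.4772 -0.3255  0.122 ]
(385, 305) [ 0.4911 -0.3382  0.122 ]
```

Call:
carry_out --rows '[[[-0.7,-0.7,-4.8],0,1],[[-0.7,-0.7,-4.8],0,1],[[-0.7,-0.7,-4.8],0,1],[[-0.7,-0.7,-4.8],0,1],[[0,0,0],-0.174,1],[[0,0,0],-0.174,1],[[0,0,0],-0.174,1],[[0,0,0],-0.174,1]]'

```text
time: 19.77
ee_pos: [0.5083, -0.267, 0.2408]
orientation: [0.354, -0.612, 0.353, 0.613]
contact_force: [0.5, -0.3, 0.5]
width: 0.0853
```

Call:
carry_out --rows '[[[0,0,0],-0.174,1],[[0,0,0],-0.174,1],[[0,0,0],-0.174,1],[[0,0,0],-0.174,1],[[0,0,0],-0.178,1],[[0,0,0],0,1]]'

```text
time: 20.52
ee_pos: [0.5072, -0.2649, 0.2369]
orientation: [0.09, -0.697, 0.085, 0.706]
contact_force: [-0.1, -0.1, -1.0]
width: 0.0853
```

Run:
```python
from h import *
o,R=rep();print(o['joint_pos'].round(2))
ci=cams.camera_info('wrist')
im=cams.grab_frame('wrist');cv2.imwrite('pics/w16.png',im[:,:,::-1])
np.save('ci16.npy',ci,allow_pickle=True)
```

```text
t 20.52 p [ 0.5072 -0.2649  0.2369] plate [-0.0508 -0.2259] zyaw 165.74 F [-0.1 -0.1 -1. ] w 0.0853 nose 0.008
[ 1.    0.55 -0.91  1.63  0.45  1.2   2.88]
```

View pics/w16.png

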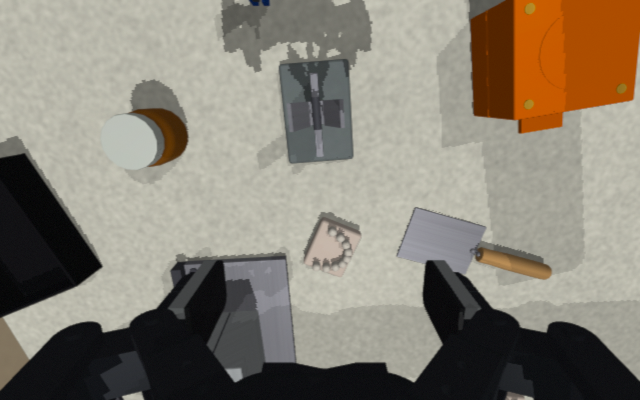

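Joint 7 reached its range end, so I'll turn the other way. First, this view shows the clip well: tails at about (300,115) and (335,112). Zooming to measure.

Run:
```python
from h import *
crop('pics/w16.png',270,50,100,75,8,'pics/w16c.png')
```

```text
(no output)
```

View pics/w16c.png

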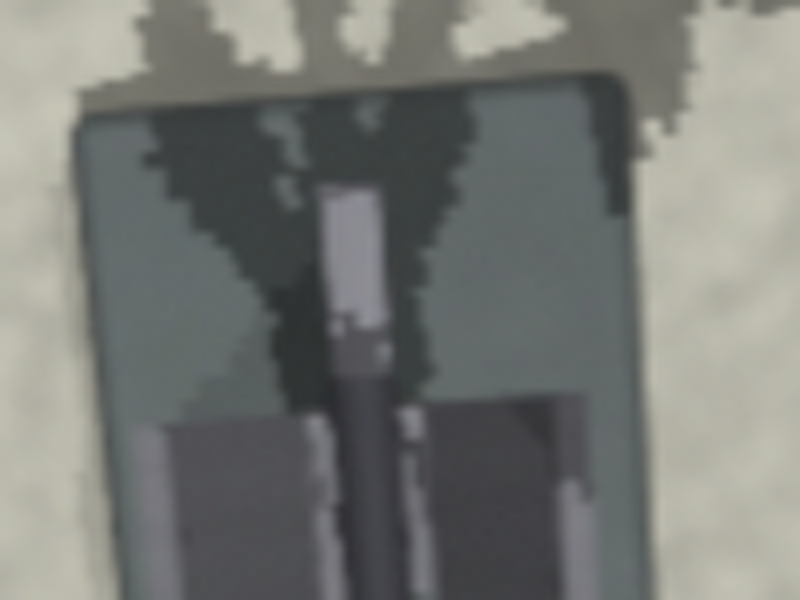

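Run:
```python
from h import *
crop('pics/w16.png',275,85,80,75,8,'pics/w16d.png')
```

```text
(no output)
```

View pics/w16d.png

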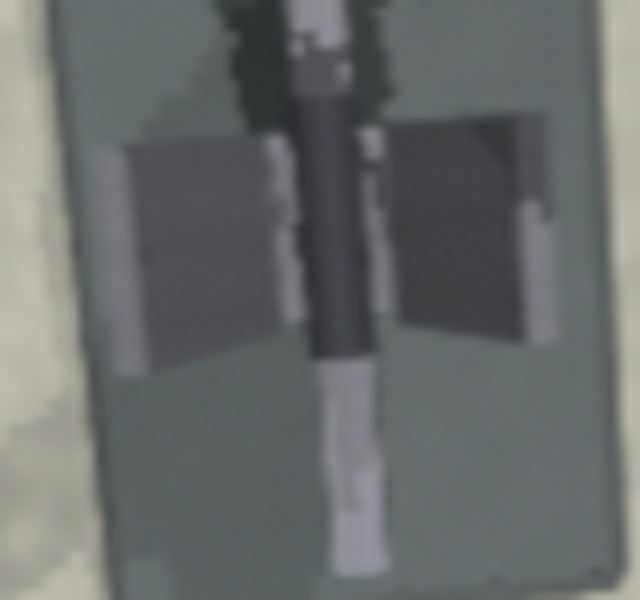

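The light strips are the tail ends. Their outer corners in the crop are (97,147) and (115,375) on the left, (547,113) and (557,340) on the right.

Run:
```python
from h import *
ci=np.load('ci16.npy',allow_pickle=True).item()
Q=[pl('wrist',u/8+275-.44,v/8+85-.44,.122,ci) for u,v in((97,147),(115,375),(557,340),(547,113))]
for q in Q: print(q.round(4))
L=(Q[0]+Q[1])/2;Rr=(Q[2]+Q[3])/2;c=(L+Rr)/2
print('c',c,np.linalg.norm(L-Rr),np.linalg.norm(Q[0]-Q[1]))
for a,b in((Rr,L),(Q[0],Q[1]),(Q[3],Q[2])): print(np.degrees(np.arctan2(*(a-b)[[1,0]])))
# strip ends z .074
a=pl('wrist',315/8+275-.44,0/8+85-.44,.074,ci);b=pl('wrist',360/8+275-.44,575/8+85-.44,.074,ci);print('strip',a,b,np.degrees(np.arctan2(*(b-a)[[1,0]])))
```

```text
[ 0.514  -0.3411  0.122 ]
[ 0.5179 -0.3216  0.122 ]
[ 0.4784 -0.3147  0.122 ]
[ 0.4747 -0.334   0.122 ]
c [ 0.49625477 -0.32784684  0.122     ] 0.040034459804034424 0.01984491518433811
169.9545351446905
-101.45678163686775
-100.72293962818506
strip [ 0.49243478 -0.35022308  0.074     ] [ 0.50296811 -0.29090844  0.074     ] 79.93016162240883
```

Call:
carry_out --rows '[[[0,0,0],0.18,1],[[0,0,0],0.18,1],[[0,0,0],0.18,1],[[0,0,0],0.18,1],[[0,0,0],0.18,1],[[0,0,0],0.18,1],[[0,0,0],0.18,1],[[0,0,0],0.18,1]]'

```text
time: 21.58
ee_pos: [0.5065, -0.2664, 0.238]
orientation: [0.529, -0.463, 0.534, 0.47]
contact_force: [-0.1, -0.3, -0.3]
width: 0.0852
```

Call:
carry_out --rows '[[[0,0,0],0.18,1],[[0,0,0],0.18,1],[[0,0,0],0.18,1],[[0,0,0],0.18,1],[[0,0,0],0.18,1],[[0,0,0],0.18,1],[[0,0,0],0.18,1],[[0,0,0],0.18,1]]'

```text
time: 22.58
ee_pos: [0.5067, -0.2666, 0.2386]
orientation: [0.704, 0.0, 0.711, 0.001]
contact_force: [0.6, 0.5, 0.3]
width: 0.0857
```

Call:
carry_out --rows '[[[0,0,0],0.18,1],[[0,0,0],0,1]]'

```text
time: 22.82
ee_pos: [0.5067, -0.2663, 0.2386]
orientation: [0.701, 0.06, 0.708, -0.06]
contact_force: [0.2, 0.1, -0.3]
width: 0.0851
```

```bash
cat >> h.py <<'E'
def to(T,yaw=None):
    o,R=pose(); d=R.T@(np.array(T)-o['ee_pos']); print('shift cm',(d*100).round(2))
    if yaw is not None:
        z=np.degrees(np.arctan2(R[1,2],R[0,2])); e=(z-yaw+180)%360-180; print('turn',np.radians(e).round(3))
E
python3 - <<'E'
from h import *
o,R=rep();print(o['joint_pos'].round(2))
to([.497,-.328,.2],-10.3)
E
```

```text
t 22.82 p [ 0.5067 -0.2663  0.2386] plate [-0.051  -0.2274] zyaw -9.77 F [ 0.2  0.1 -0.3] w 0.0851 nose 0.008
[ 0.51  0.43 -0.1   1.64  0.05  1.09  0.22]
shift cm [ 3.86 -6.24  0.13]
turn 0.009
```

Call:
carry_out --rows '[[[0,0,0],0.009,1],[[0,-3.1,0.1],0,1],[[2,-3.1,0],0,1],[[2,0,0],0,1],[[1,0,0],0,1],[[0,0,0],0,1]]'

```text
time: 23.58
ee_pos: [0.4958, -0.3265, 0.1872]
orientation: [0.7, 0.063, 0.709, -0.061]
contact_force: [0.3, -1.1, -0.5]
width: 0.0852
```

Run:
```python
from h import *
o,R=rep();to([.497,-.328,.101],-10.3)
im=cams.grab_frame('wrist');cv2.imwrite('pics/w17.png',im[:,:,::-1])
im=cams.grab_frame('scene');crop(im,180,160,110,90,7,'pics/s17.png')
print(proj('wrist',[.4963,-.328,.122]),proj('scene',[.4963,-.328,.122]))
```

```text
t 23.57 p [ 0.4958 -0.3265  0.1872] plate [-0.051  -0.2885] zyaw -10.09 F [ 0.3 -1.1 -0.5] w 0.0852 nose 0.008
shift cm [ 8.62 -0.15  0.26]
turn 0.004
[325.08561131 223.15401821] [241.91106133 239.05752802]
```

View pics/w17.png

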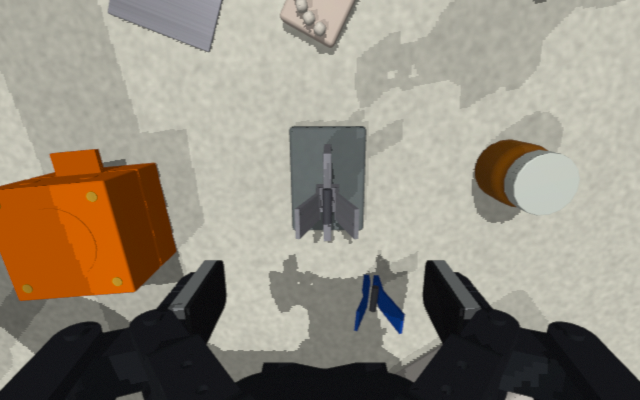

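View pics/s17.png

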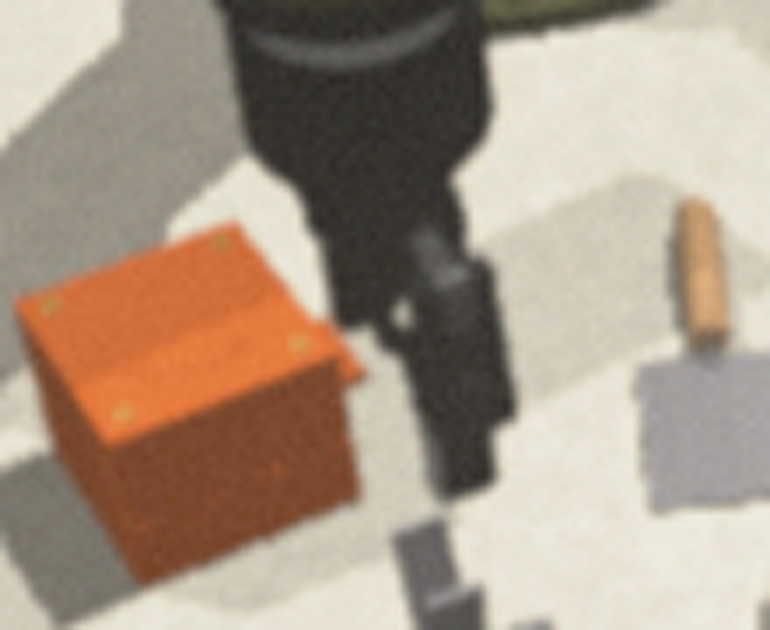

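Fingers straddle the clip on both sides (tail ends near columns 296–365, row ~220). Descending, then squeezing.

Call:
carry_out --rows '[[[2,-0.1,0.2],0,1],[[2.5,0,0],0,1],[[2,0,0],0,1],[[1.5,0,0],0,1],[[0.6,0,0],0,1],[[0,0,0],0,0.6]]'

```text
time: 24.42
ee_pos: [0.4968, -0.328, 0.1017]
orientation: [0.7, 0.063, 0.709, -0.062]
contact_force: [0.1, 1.0, -0.6]
width: 0.0698
```

Run:
```python
from h import *
o,R=rep();to([.497,-.328,.101],-10.3)
im=cams.grab_frame('wrist');crop(im,180,150,280,200,2.8,'pics/w18.png')
```

```text
t 24.43 p [ 0.4968 -0.328   0.1017] plate [-0.0498 -0.2899] zyaw -10.15 F [ 0.1  1.  -0.6] w 0.0698 nose 0.008
shift cm [0.07 0.01 0.02]
turn 0.003
```

View pics/w18.png

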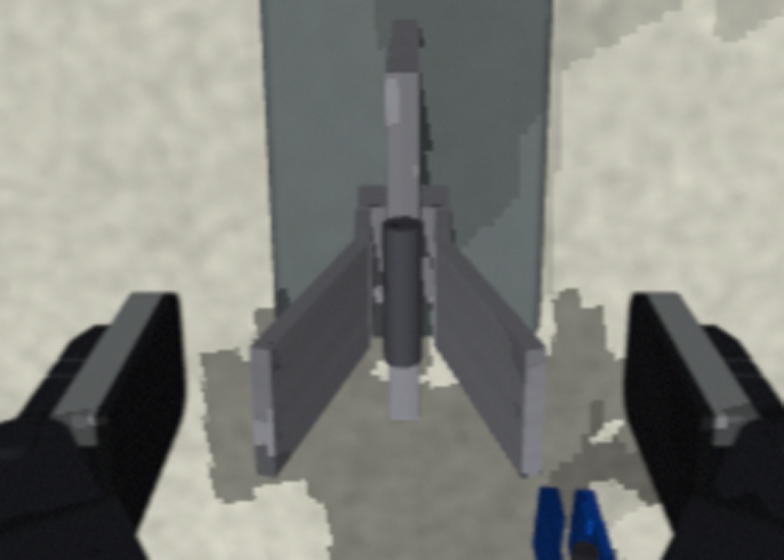

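Well centred: tails at crop columns 252–545, fingers at 185–625. Squeezing now.

Call:
carry_out --rows '[[[0,0,0],0,0.2],[[0,0,0],0,-0.1],[[0,0,0],0,-0.4],[[0,0,0],0,-0.7],[[0,0,0],0,-1],[[0,0,0],0,-1],[[0,0,0],0,-1]]'

```text
time: 25.35
ee_pos: [0.4966, -0.328, 0.1016]
orientation: [0.7, 0.063, 0.709, -0.062]
contact_force: [-0.6, -0.0, 1.0]
width: 0.0157
```

Run:
```python
from h import *
o,R=rep()
im=cams.grab_frame('wrist');crop(im,180,150,280,200,2.8,'pics/w19.png')
```

```text
t 25.35 p [ 0.4966 -0.328   0.1016] plate [-0.05   -0.2899] zyaw -10.16 F [-0.6 -0.   1. ] w 0.0157 nose 0.008
```

View pics/w19.png

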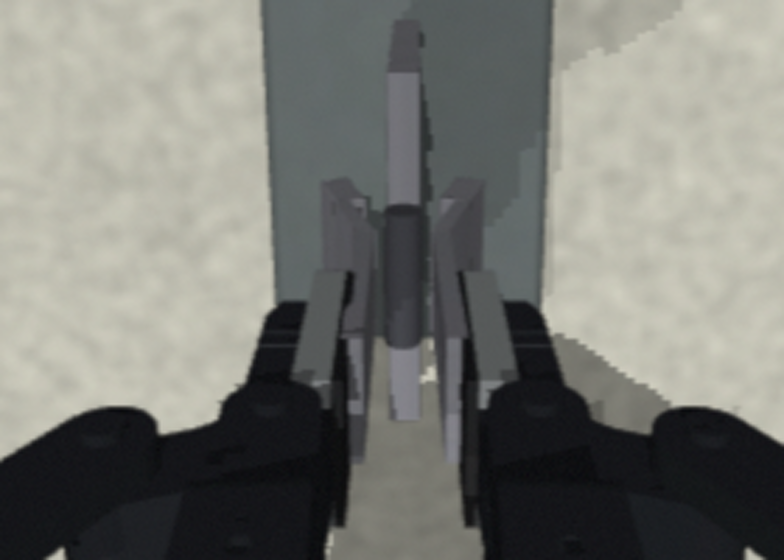

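Squeezed to 15.7 mm and the jaws are open clear of the strip. Lifting straight up.

Call:
carry_out --rows '[[[-0.5,0,0],0,-1],[[-1,0,0],0,-1],[[-1.5,0,0],0,-1],[[-2,0,0],0,-1],[[-3,0,0],0,-1],[[-3,0,0],0,-1],[[-2,0,0],0,-1],[[0,0,0],0,-1]]'

```text
time: 26.4
ee_pos: [0.4991, -0.329, 0.2341]
orientation: [0.701, 0.063, 0.707, -0.063]
contact_force: [0.7, 0.3, -0.8]
width: 0.0157
```

Run:
```python
from h import *
o,R=rep();to([.6721,-.0724,.231],-10.3)
im=cams.grab_frame('wrist');crop(im,160,130,320,230,2.4,'pics/w20.png')
```

```text
t 26.4 p [ 0.4991 -0.329   0.2341] plate [-0.0474 -0.2904] zyaw -10.17 F [ 0.7  0.3 -0.8] w 0.0157 nose 0.008
shift cm [ 0.18 28.31 12.5 ]
turn 0.002
```

View pics/w20.png

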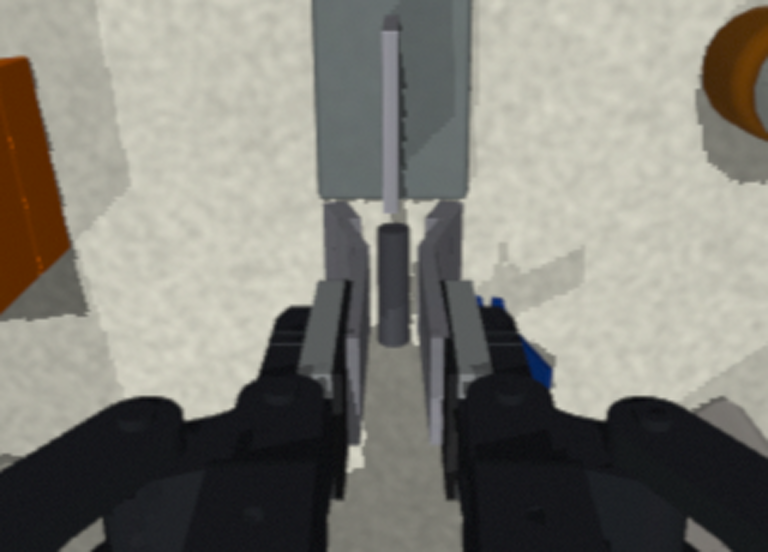

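The clip is held straight. Moving over the lugs.

Call:
carry_out --rows '[[[0,2,0.9],0,-1],[[0,4,1.8],0,-1],[[0,4,1.8],0,-1],[[0,4,1.8],0,-1],[[0,4,1.8],0,-1],[[0,4,1.8],0,-1],[[0,3.5,1.5],0,-1],[[0,2.5,1],0,-1]]'

```text
time: 27.45
ee_pos: [0.6699, -0.0726, 0.2289]
orientation: [0.699, 0.063, 0.71, -0.061]
contact_force: [0.6, -0.4, 0.5]
width: 0.0158
```

Call:
carry_out --rows '[[[0,0.3,0.1],0,-1],[[0,0,0],0,-1],[[0,0,0],0,-1]]'

```text
time: 27.82
ee_pos: [0.6705, -0.0741, 0.2303]
orientation: [0.7, 0.064, 0.709, -0.063]
contact_force: [-0.7, -0.5, -0.7]
width: 0.0159
```

Run:
```python
from h import *
o,R=rep();to([.6721,-.0724,.231],-10.3)
ci=cams.camera_info('wrist');np.save('ci21.npy',ci,allow_pickle=True)
im=cams.grab_frame('wrist');cv2.imwrite('pics/w21f.png',im[:,:,::-1]);crop(im,160,110,320,240,2.4,'pics/w21.png')
im=cams.grab_frame('scene');crop(im,290,130,150,130,5,'pics/s21.png')
```

```text
t 27.82 p [ 0.6705 -0.0741  0.2303] plate [ 0.0758 -0.009 ] zyaw -10.31 F [-0.7 -0.5 -0.7] w 0.0159 nose 0.008
shift cm [-0.07  0.2   0.12]
turn -0.0
```

View pics/w21.png

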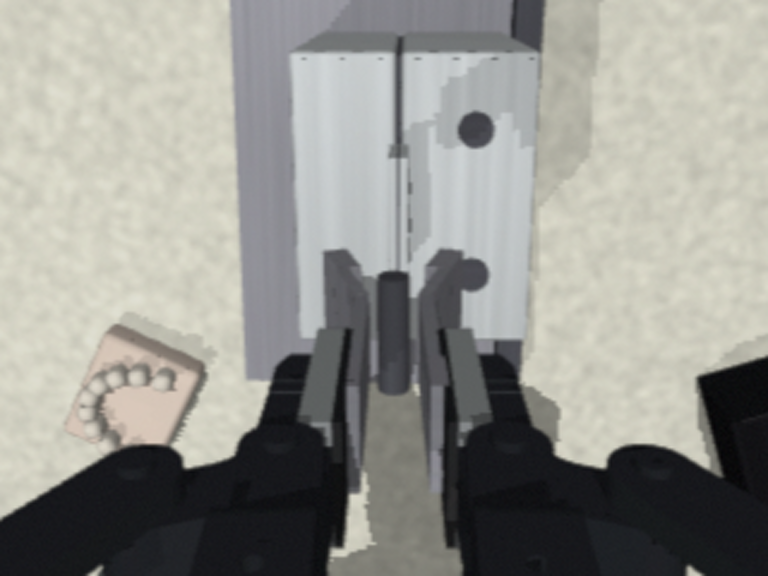

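View pics/s21.png

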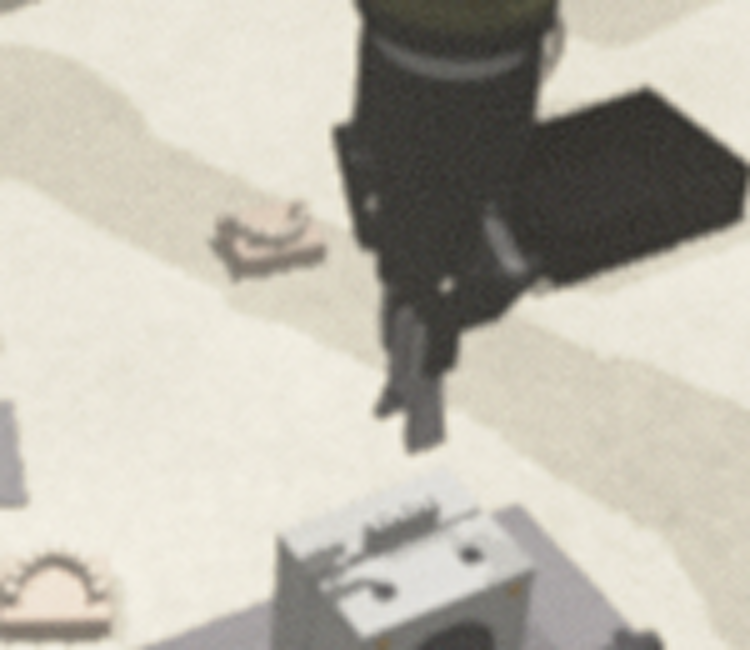

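The lug tongue is at crop column ~399 and the jaws are centred at ~393, so I need about 1.5 mm in +x. I'll check the lug end numerically.

Run:
```python
from h import *
ci=np.load('ci21.npy',allow_pickle=True).item()
for q in((391,157),(408,157),(399,157),(391,145),(396,240)):
    X=pl('wrist',q[0]/2.4+160-.3,q[1]/2.4+110-.3,.125,ci);print(q,X.round(4),pc(X).round(4))
# flask +y top edge, z=.105
for q in((292,52),(538,52),(300,338),(526,338)):
    X=pl('wrist',q[0]/2.4+160-.3,q[1]/2.4+110-.3,.105,ci);print(q,pc(X).round(4))
o,R=pose();g=o['ee_pos']+R[:,0]*-.011
for d in(0,.028,.058):print(d,(proj('wrist',g+R[:,0]*d,ci)-[160,110])*2.4)
```

```text
(391, 157) [ 0.6722 -0.0527  0.125 ] [0.0736 0.0124]
(408, 157) [ 0.6773 -0.0536  0.125 ] [0.0787 0.0124]
(399, 157) [ 0.6746 -0.0531  0.125 ] [0.076  0.0124]
(391, 145) [ 0.6729 -0.0491  0.125 ] [0.0736 0.0161]
(396, 240) [ 0.669  -0.0789  0.125 ] [ 0.0751 -0.014 ]
(292, 52) [0.042  0.0419]
(538, 52) [0.1196 0.0419]
(300, 338) [ 0.0411 -0.0568]
(526, 338) [ 0.1204 -0.0563]
0 [393.0482076  417.49816385]
0.028 [393.21712905 346.43672298]
0.058 [393.34633896 292.08102685]
```

Call:
carry_out --rows '[[[0,0.2,0.1],0,-1],[[1.5,0,0],0,-1],[[1.5,0,0],0,-1],[[0.8,0,0],0,-1],[[0,0,0],0,-1],[[0,0,0],0,-1]]'

```text
time: 28.68
ee_pos: [0.6723, -0.07, 0.1926]
orientation: [0.7, 0.063, 0.709, -0.062]
contact_force: [0.1, 0.7, -0.3]
width: 0.0155
```

Run:
```python
from h import *
o,R=rep()
im=cams.grab_frame('wrist');crop(im,220,130,200,150,4,'pics/w22.png')
im=cams.grab_frame('scene');crop(im,330,170,90,75,8,'pics/s22.png')
```

```text
t 28.68 p [ 0.6723 -0.07    0.1926] plate [ 0.0768 -0.0047] zyaw -10.16 F [ 0.1  0.7 -0.3] w 0.0155 nose 0.008
```

View pics/w22.png

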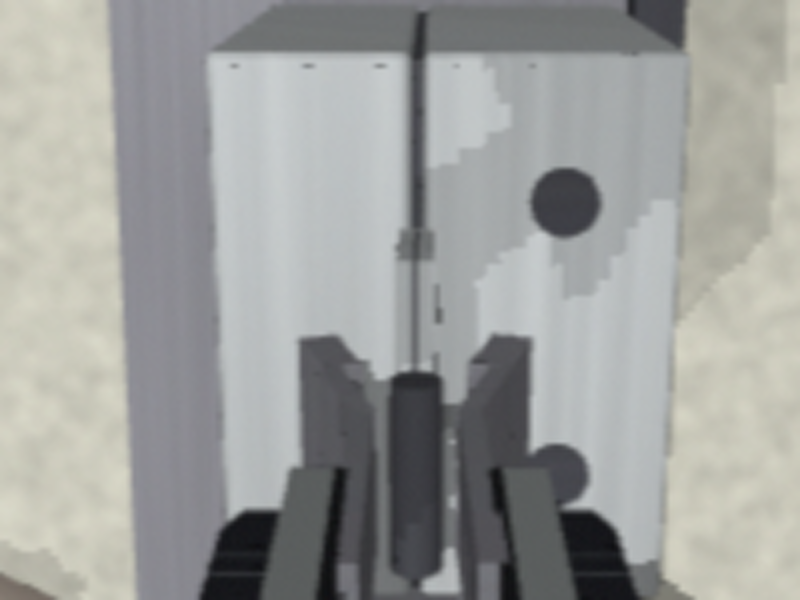

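View pics/s22.png

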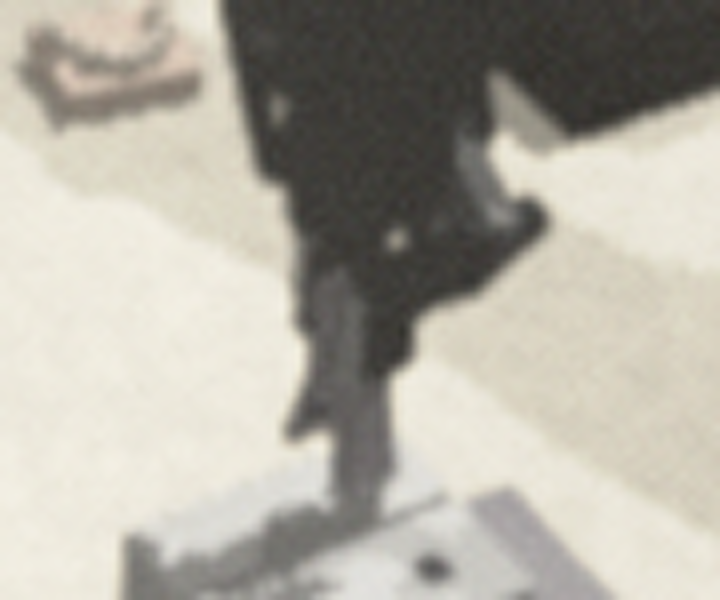

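The jaw tips straddle the lug exactly (tips at 318 and 512, lug centred at 415). Lowering the rest.

Call:
carry_out --rows '[[[0.8,-0.15,0],0,-1],[[0.8,0,0],0,-1],[[0.8,0,0],0,-1],[[0.6,0,0],0,-1],[[0.4,0,0],0,-1],[[0.2,0,0],0,-1],[[0,0,0],0,-1]]'

```text
time: 29.65
ee_pos: [0.6714, -0.0714, 0.157]
orientation: [0.7, 0.063, 0.709, -0.062]
contact_force: [-1.4, 0.2, 2.8]
width: 0.0156
```

Run:
```python
from h import *
o,R=rep()
im=cams.grab_frame('wrist');crop(im,220,130,200,150,4,'pics/w23.png')
im=cams.grab_frame('scene');crop(im,330,170,90,75,8,'pics/s23.png')
```

```text
t 29.65 p [ 0.6714 -0.0714  0.157 ] plate [ 0.0762 -0.0061] zyaw -10.16 F [-1.4  0.2  2.8] w 0.0156 nose 0.008
```

View pics/w23.png

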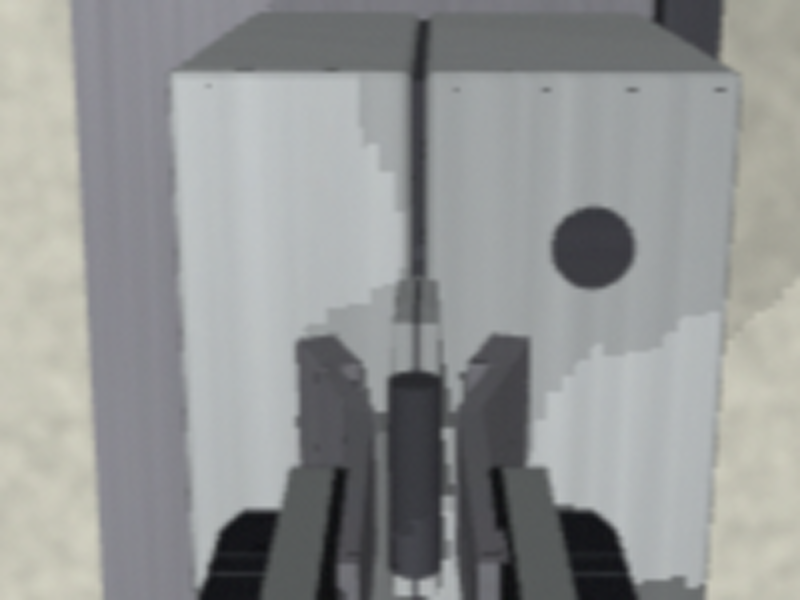

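View pics/s23.png

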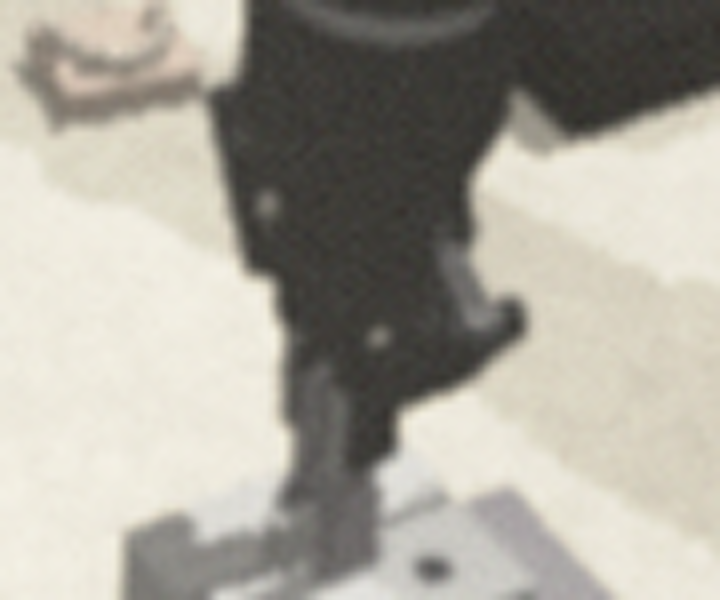

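Both jaws bracket the lug at full depth (light touch, 2.8 N). Releasing.

Call:
carry_out --rows '[[[-0.05,0,0],0,-1],[[0,0,0],0,-0.3],[[0.15,0,0],0,0.2],[[0.1,0,0],0,0.7],[[0,0,0],0,1],[[0,0,0],0,1],[[0,0,0],0,1]]'

```text
time: 30.62
ee_pos: [0.6714, -0.0714, 0.1544]
orientation: [0.7, 0.063, 0.709, -0.062]
contact_force: [0.5, 0.0, -0.0]
width: 0.0856
```

Run:
```python
from h import *
o,R=rep()
im=cams.grab_frame('wrist');crop(im,180,110,290,215,2.7,'pics/w24.png')
```

```text
t 30.62 p [ 0.6714 -0.0714  0.1544] plate [ 0.0761 -0.0062] zyaw -10.16 F [ 0.5  0.  -0. ] w 0.0856 nose 0.008
```

View pics/w24.png

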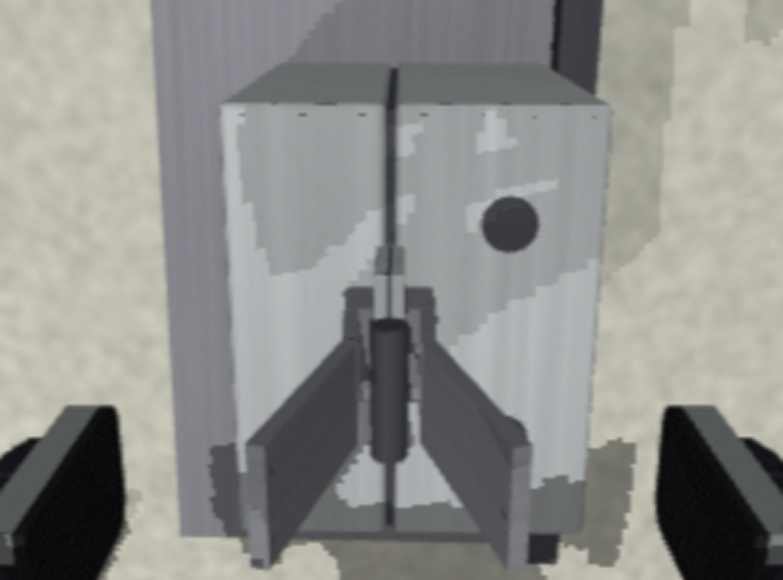

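The clip has closed on the tongue with one jaw on each side, and the fingers are clear of the tails. Retreating upward, then checking from all views.

Call:
carry_out --rows '[[[-1,0,0],0,1],[[-2,0,0],0,1],[[-3,0,0],0,1],[[-4,0,0],0,1],[[-3,1,-4],0,1],[[0,0,-5],0,1],[[0,0,-5],0,1],[[0,0,-4],0,1]]'

```text
time: 31.68
ee_pos: [0.4958, -0.0299, 0.2877]
orientation: [0.7, 0.063, 0.708, -0.062]
contact_force: [0.0, -0.0, 0.2]
width: 0.0853
```

Run:
```python
from h import *
o,R=rep()
im=cams.grab_frame('top');cv2.imwrite('pics/t25.png',im[:,:,::-1]);crop(im,270,110,120,100,6,'pics/t25c.png')
im=cams.grab_frame('scene');cv2.imwrite('pics/s25.png',im[:,:,::-1]);crop(im,300,180,130,100,6,'pics/s25c.png')
```

```text
t 31.68 p [ 0.4958 -0.0299  0.2877] plate [-0.1041  0.0033] zyaw -10.15 F [ 0.  -0.   0.2] w 0.0853 nose 0.008
```

View pics/t25.png

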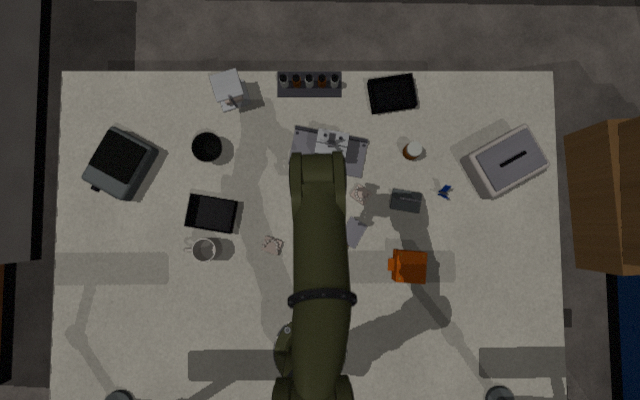

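View pics/s25c.png

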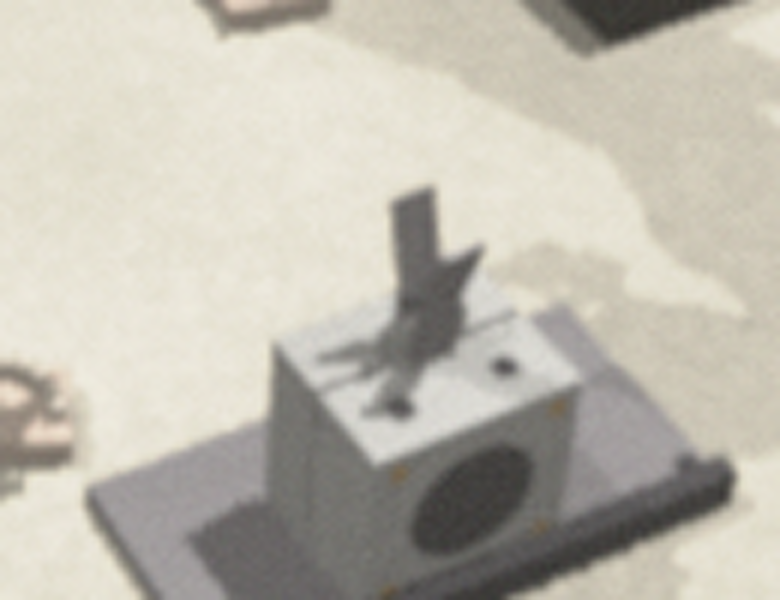

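View pics/t25c.png

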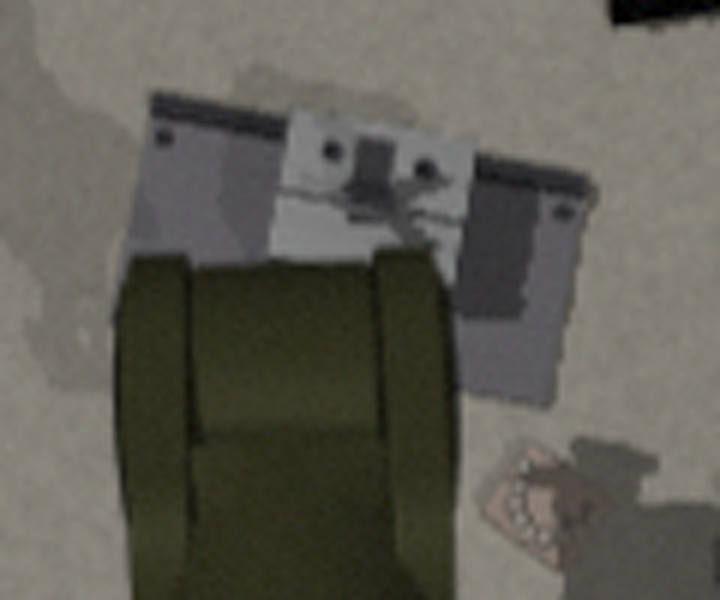

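View pics/s25.png

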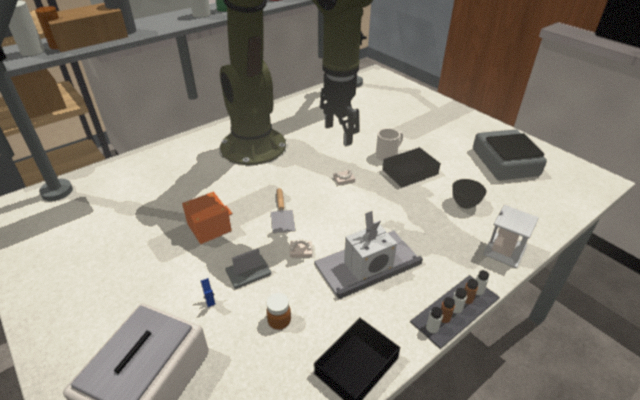

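The scene view shows the clip on the lugs, but its near tail looks odd (spike at (480,250) in the crop). Checking closer with the wrist camera.

Run:
```python
from h import *
im=cams.grab_frame('wrist');cv2.imwrite('pics/w26.png',im[:,:,::-1]);crop(im,400,120,240,200,3.3,'pics/w26c.png')
```

```text
(no output)
```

View pics/w26c.png

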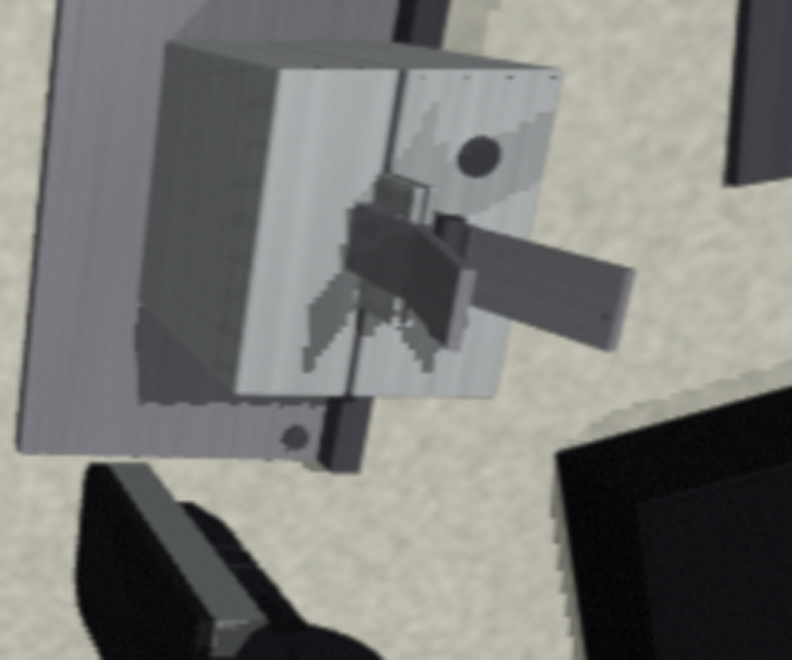

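The wrist view shows the clip upright on the tongue, with one jaw on each side and the tails splayed evenly. The odd shape was only perspective. The other objects are where they were in the first top view. Handing in.

Run:
```python
from h import *
rep();print(ticket.sign_off())
```

```text
t 31.82 p [ 0.4964 -0.03    0.2882] plate [-0.1034  0.0033] zyaw -10.13 F [ 0.7 -0.1  0.3] w 0.0854 nose 0.008
the job is handed in; nothing more can be done
None
```

The flask lies on the plate on its side with its lugs up, flush against the stop bar. The clip is closed over the lugs with one jaw on each side, and the job was handed in at 31.8 s.

- **Flask:** I slid it to the fence at about 4 N and tipped it over the edge. Its foot slipped back and it stayed leaning, so I pushed its underside onward until it lay flat. I then slid it to the stop bar, where the measured push peaked at about 21 N as it came to rest. After I backed off, the overhead view put its far face at 118 mm and the wrist view at 120 mm, against the bar at 120 mm.
- **Clip:** I squeezed it off the stand, lowered it until it just touched (about 3 N), and released it. The last wrist picture shows it upright on the lugs with the tails splayed evenly, and the gripper well clear.
- **Checks that disagreed:**
  - The arm's position at the bar suggested the flask was about 3–4 mm farther in than the cameras showed.
  - The lug position differed by 1–2 mm between views; the clip jaws open wide enough for that.
  - While turning for the clip, the last joint stopped near its range end (2.88 of 2.89), and I went the other way round.
- **Other objects:** by eye, they are where they were in the first overhead picture.

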